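# Stow the tile coasters in the trolley's sloping caddy

## Task

Stand the steel spirit measure that was left on the coasters upright on the rubber bar mat. Then pick up the three tile coasters together as one pile and stow them in the sloping oak caddy: tilt the pile in along the low wall so that its low end goes under the brass batten, and lay it down until all three lie flat in the well. Let nothing fall, and leave the shaker, the mixing jug and the two rocks glasses standing where they are.

Things in the scene. Friction and masses are not known exactly. Their poses are not given: they have to be found in the camera images.
- measure: Straight-sided brushed-steel spirit measure (small cup open at the top), 46 mm diameter, 66 mm high, 3 mm wall, about 90 g. Starts standing on the top tile, within 12 mm of its middle. Origin: centre of its underside; z up along its axis.
- tile1: Bottom of three equal tile coasters in a pile: blue glazed face with pale frame line, cork underside, 98 (x) by 66 (y) by 10 mm thick, about 110 g. Origin: centre of underside; z up. The pile lies on the trolley top, squared to 1-2 mm, 30 mm high. Grip it across its 66 mm width; fingertips must come within 3 to 5 mm of the trolley top to hold the bottom tile.
- tile2: Middle coaster of the pile, the same as tile1.
- tile3: Top coaster of the pile, the same as tile1; the measure stands on it at the start.
- caddy: Stand of the oak coaster caddy: base board 135 x 76 x 10 mm with two supports which carry the sloping well. Fixed to the trolley top. Origin: centre of the underside of the base board; z up; its x points horizontally from the low end of the well to the high end.
- well: Sloping oak well of the caddy, 104 mm long (x -52 to 52) by 71 mm wide (y -35.5 to 35.5) inside, walls 8 mm thick. Origin: centre of its floor, 56 mm above the trolley top. x points up the slope to the high end, y across, z square to the floor, which slopes 22 degrees (z leans 22 degrees towards the low end). Tile length goes along x. Heights below are square to this floor.
- batten (a point): Brass retaining batten along the inside of the low end wall; this point is the middle of its lower inner edge (well frame x -44, z 36 mm). It reaches 8 mm over the well and is 8 mm thick (36 to 44 mm over the floor). Only 96 mm is free between it and the high wall, so a 98 mm tile cannot go straight down: slide its low end under the batten with the pile tilted, then let the high end down.
- low_wall (a point): Middle of the foot of the low end wall's inner face (well frame x -52, z 0). This wall stands 44 mm high; side walls as high run 20 mm up the slope from it.
- high_wall (a point): Middle of the foot of the high end wall's inner face (well frame x 52, z 0). This wall stands 12 mm high; side walls as high run 20 mm down the slope from it. Between the low and high side walls both long sides are open for 64 mm, and the floor there (7 mm thick) is only 56 mm wide, to make room for fingers. Outside width 87 mm.
- mat: Black ribbed rubber bar mat, 160 mm (its x) by 120 mm (its y), 6 mm thick. Fixed to the trolley top. Origin: centre of its underside.
- shaker: Copper-coloured steel cocktail shaker, 88 mm diameter at its widest, 227 mm high. Bystander, loose. Origin: centre of its underside.
- jug: Glass mixing jug, 94 mm diameter, 150 mm high, with a bamboo muddler standing in it that rises to 219 mm. Bystander, loose. Origin: centre of its underside.
- glass1: Rocks glass, 82 mm diameter, 90 mm high. Bystander, loose. Origin: centre of its underside.
- glass2: Rocks glass, the same as glass1. Bystander, loose.

How it is judged (in metres and radians):
On the way, in this order (a step that is already met when the one before it is completed fails the run):
1. the measure stands upright on the mat, let go (x of measure in the frame of mat between -0.062 and 0.062 m and y of measure in the frame of mat between -0.042 and 0.042 m and z of measure in the frame of mat between 0.003 and 0.009 m and angle between measure's own z axis and vertical below 0.1 rad and linear speed of measure below 0.03 m/s and contact force between the fingers and measure below 0.01 N), for 0.2 s.
2. the three tiles are lifted together as one pile, clear of the trolley top (height (world z) of tile1 above 0.075 m and distance between tile1 and tile2 below 0.014 m and distance between tile2 and tile3 below 0.014 m), for 0.2 s.
At the end, for the whole second after the job is handed in: All three tiles lie flat at rest in the well under the batten (0.06 rad; centres within 5 mm of its middle along and across, the top tile's underside at most 23.5 mm over the floor); the measure stands upright at rest on the mat, its centre 18 mm or more inside the edges (x of measure in the frame of mat between -0.062 and 0.062 m and y of measure in the frame of mat between -0.042 and 0.042 m and z of measure in the frame of mat between 0.003 and 0.009 m and angle between measure's own z axis and vertical below 0.1 rad and linear speed of measure below 0.03 m/s and x of tile1 in the frame of well between -0.005 and 0.005 m and y of tile1 in the frame of well between -0.005 and 0.005 m and z of tile1 in the frame of well between -0.003 and 0.0235 m and angle between the z axis of each of tile1, tile2, tile3 and the z axis of well, either way round below 0.06 rad and linear speed of each of tile1, tile2, tile3 below 0.02 m/s and x of tile2 in the frame of well between -0.005 and 0.005 m and y of tile2 in the frame of well between -0.005 and 0.005 m and z of tile2 in the frame of well between -0.003 and 0.0235 m and x of tile3 in the frame of well between -0.005 and 0.005 m and y of tile3 in the frame of well between -0.005 and 0.005 m and z of tile3 in the frame of well between -0.003 and 0.0235 m); the robot touches nothing.
It fails at once if the shaker is shifted by more than 20 mm or tipped (distance of shaker from where it was at the start of the episode above 0.02 m or angle between shaker's own z axis and vertical above 0.2 rad).
It fails at once if the mixing jug is shifted by more than 20 mm or tipped (distance of jug from where it was at the start of the episode above 0.02 m or angle between jug's own z axis and vertical above 0.2 rad).
It fails at once if the rocks glasses are shifted by more than 20 mm or tipped (distance of any of glass1, glass2 from where it was at the start of the episode above 0.02 m or angle between any of glass1, glass2's own z axis and vertical above 0.2 rad).
It fails at once if the measure is let fall (linear speed of measure above 0.5 m/s and contact force between the fingers and measure below 0.01 N and height (world z) of measure above 0.008 m).
It fails at once if the tiles are let fall (contact force between the fingers and tile1 below 0.01 N and contact force between the fingers and tile2 below 0.01 N and contact force between the fingers and tile3 below 0.01 N and ((linear speed of tile1 above 0.5 m/s and height (world z) of tile1 above 0.03 m) or (linear speed of tile2 above 0.5 m/s and height (world z) of tile2 above 0.03 m) or (linear speed of tile3 above 0.5 m/s and height (world z) of tile3 above 0.03 m))).
It also fails if it takes over 70 s, if anything falls off the work surface, if the arm or the gripper's body presses on something with over 40 N, if the wrist force passes 120 N, or if a joint passes its speed limit or range.

## Robot

A 7-joint arm with a two-finger parallel gripper is mounted at the origin on the work surface. World frame = base frame: x ahead of the robot, y to its left, z up, the work surface at z = 0. Lengths are in mm, angles in rad, forces in N, time in s.
With the tool pointing down it reaches from about 425 to 875 mm from the base axis. Payload 4.7 kg.
Tool frame: the origin (TCP) lies on the centre line of the jaws, within the pads' length; the fingertips stand 14 mm ahead of it and the grasp point (between the pads) lies 5 mm behind it; x points along the fingers, z is the direction in which the jaws open and shut, and the axes are right-handed (so a half turn about x gives the same grasp; the last joint's range is limited). The gripper opens to 85 mm and grips with 20 to 120 N. Pads are 22 mm wide; open, the fingers measure 114 mm over their backs; the gripper's body (76 mm by 85 mm) begins 54 mm behind the grasp point. The pads swing forward as they close: fully open they stand 13 mm farther back than shut.
Start: joints at [-1.197, 0.321, -0.07, 1.45, 0.023, 1.371, -0.057], TCP at [228.883, 608.388, 245.349] pointing down, gripper open.
Joint ranges: [-2.86, 2.86], [-0.3, 2.09], [-1.38, 1.24], [0.06, 2.45], [-1.56, 4.7], [0.09, 2.05], [-2.69, 2.69]. Speed limits (rad/s): [2.57, 2.57, 3.14, 3.14, 3.14, 3.14, 3.14].

## Interface

Orientations are given as a 3x3 rotation matrix whose columns are the frame's x, y, z axes.
In Python, from station import get_obs, capture, camera_model, job_done, masks_of, tip_of gives the robot as it stands.
- The arm moves only by the tool carry_out, never from a script. Its argument "steps" is a list of rows, each a list of 6 numbers: the shift along the tool's x, y, z in mm, then the turn, a rotation vector about the tool's x, y, z in rad. In form: [[dx, dy, dz, ax, ay, az], ...]. A call has 1 to 5 rows; each row shifts and turns the commanded pose from where the row before left it, along the tool's axes as they then stand; what a row does not reach is not made up. A row lasts 1/8 s, in which the tool goes at most 62.5 mm and 10.7 degrees, less where a joint would pass 70% of its speed; a pose out of reach is approached as far as the arm can. A call is refused whole if a number of a shift passes 62.5 or a number of a turn 0.188, either way. A call with a gripper value outside its range is refused whole. "claw" is the opening, from 0 (shut) to 1 (fully open), set as the call begins (left out, the last holds). The fingers move at their own pace and stop on an object; "newtons" is the grip in N (left out, the last holds). Time passes only in rows, so rows that do not move let the fingers close. It gives the time, the measured TCP pose, the force and the opening at its end, in the units of the state.
- get_obs(): the state, without advancing time (a new reading comes with each control period).
- capture(name): name is "scene" or "top" or "wrist"; returns (picture, depth): 480x640x3 uint8, red, green, blue; 480x640 float32, mm along the optical axis (not along the pixel's ray), 0 where there is no reading.
- camera_model(name): a dict with "fx", "fy", "cx", "cy" (pixels), "rvec" (rotation vector, rad) and "tvec" (3), from world to camera coordinates, as OpenCV has them; the wrist camera has in their place "hand_eye" (4x4, takes a point from camera to tool coordinates, whose origin is the TCP and whose axes are the tool frame's). Camera axes: x right, y down, z forward; pixel columns grow to the right and rows downward; lengths in mm; the calibration is good to about 2 mm. A picture is of the moment at which its call begins: read the wrist's pose just before it. camera_model takes no time and is no camera call.
- job_done(): hands the job in, once; it reports no verdict.
Trained networks look in the newest picture that a camera, given by its name, has taken for a name from the list of things; names that differ only in an ending like _2 or _b are one class to them, and where a whole thing is asked for, a point or a joint stands for the part that bears it (a point fixed in the world has none). Each returns a list of dicts, best first, with "p" (0 to 1); they miss things now and then, are a little off and sometimes report something else, mostly with a low value. They report only what shows in the picture. A call takes as long as a camera call.
- masks_of(camera, target): "region" (480x640 bool, what is visible of it).
- tip_of(camera, target): "xyz" ([x, y, z] in mm, in world coordinates, good to about 4 mm: a listed point, or the origin of a listed thing).
The state is a dict: "time": time; "joint_pos": joint angles; "qd": joint speeds; "tau": joint torques, N m; "position": TCP position; "ee_rot": TCP orientation; "contact_force": force on the tool from outside, world axes, zero at the start; "torque": the same for the moment, N m; "finger_gap": finger opening in mm.
Only numpy, scipy, OpenCV 4.12 (cv2) and the standard library are available. Lean on these libraries where they do the work, as an engineer would, in place of code of your own. Each camera call takes 0.05 s, during which the arm holds its last target.

## Working session

There is one attempt and no reset: what is moved stays moved. The work goes in short steps, Python scripts to look and compute and a tool call to move; the robot and the scene stay as the last step left them, time stands still between calls to the robot, and variables do not carry over. Pictures are saved under pics/ and viewed, and the job is handed in when it is done.

Besides the shell and the picture viewer there is one more tool, called after "Call:" as a command line: name --pt "numbers of a row" for each row, then --argument value for the rest. carry_out: Moves the arm, as the interface text tells. Its arguments: {"type":"object","properties":{"steps":{"type":"array","items":{"type":"array","items":{"type":"number"}}},"claw":{"type":"number"},"newtons":{"type":"number"}},"required":["steps"]}

```bash
mkdir -p pics; ls
cat > h.py <<'E'
import numpy as np, cv2
from station import *
def cam(n):
    m=camera_model(n); K=np.array([[m['fx'],0,m['cx']],[0,m['fy'],m['cy']],[0,0,1.]])
    if 'rvec' in m:
        R=cv2.Rodrigues(np.array(m['rvec'],float))[0]; t=np.array(m['tvec'],float).ravel()
        return K,R.T,-R.T@t   # cam->world
    o=get_obs(); H=np.array(m['hand_eye']); Rt=np.array(o['ee_rot']).reshape(3,3); p=np.array(o['position'])
    return K,Rt@H[:3,:3],Rt@H[:3,3]+p
def cloud(n,d,C=None):
    K,R,t=C or cam(n)
    v,u=np.mgrid[0:480,0:640]
    P=np.stack([(u-K[0,2])/K[0,0]*d,(v-K[1,2])/K[1,1]*d,d],-1)
    return P@R.T+t
def proj(n,X,C=None):
    K,R,t=C or cam(n)
    c=(np.atleast_2d(X)-t)@R; return np.stack([c[:,0]/c[:,2]*K[0,0]+K[0,2],c[:,1]/c[:,2]*K[1,1]+K[1,2]],-1)
def save(n,img): cv2.imwrite('pics/'+n+'.png',img[:,:,::-1])
E
python3 - <<'E'
from h import *
o=get_obs()
for k in o: print(k,np.round(o[k],3).tolist())
for n in ['scene','top','wrist']:
    C=cam(n); i,d=capture(n); save(n+'0',i); np.savez('pics/'+n+'0.npz',i=i,d=d,K=C[0],R=C[1],t=C[2])
    print(n,np.round(C[0],1).tolist(),np.round(C[1],2).tolist(),np.round(C[2]).tolist())
E
```

```text
pics
time 0.0
joint_pos [-1.197, 0.322, -0.07, 1.452, 0.023, 1.371, -0.057]
qd [-0.0, -0.001, -0.0, 0.0, 0.003, -0.0, 0.001]
tau [0.0, -49.358, -0.382, -31.433, 0.013, 0.011, -0.0]
position [228.742, 607.879, 244.24]
ee_rot [[-0.001, -0.936, 0.352], [-0.002, 0.352, 0.936], [-1.0, -0.0, -0.002]]
contact_force [0.206, 0.15, -0.239]
torque [-0.036, 0.052, -0.004]
finger_gap 85.38
scene [[608.8, 0.0, 318.3], [0.0, 608.8, 235.7], [0.0, 0.0, 1.0]] [[0.83, 0.3, -0.47], [0.56, -0.43, 0.71], [0.01, -0.85, -0.52]] [997.0, -669.0, 596.0]
top [[617.1, 0.0, 332.5], [0.0, 617.1, 241.5], [0.0, 0.0, 1.0]] [[-0.02, -0.99, 0.15], [-1.0, 0.02, -0.01], [0.0, -0.15, -0.99]] [367.0, -4.0, 1157.0]
wrist [[390.0, 0.0, 320.2], [0.0, 390.0, 237.1], [0.0, 0.0, 1.0]] [[0.35, 0.89, 0.3], [0.94, -0.33, -0.12], [-0.0, 0.32, -0.95]] [152.0, 638.0, 373.0]
```

View pics/scene0.png

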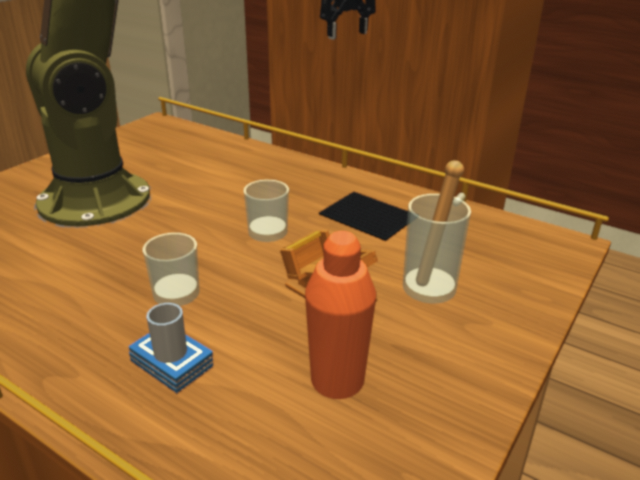

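View pics/top0.png

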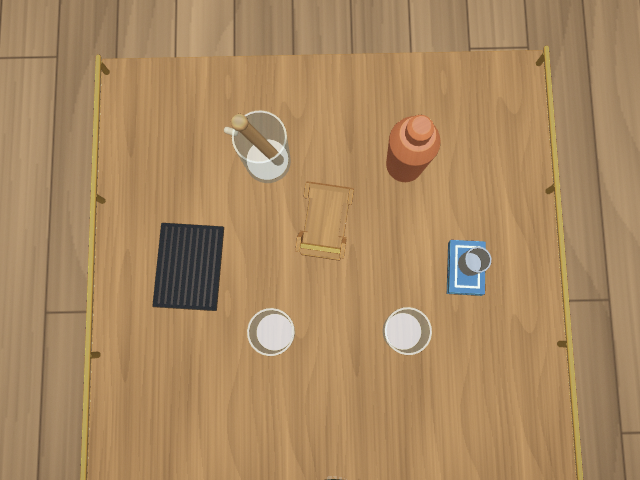

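Run:
```python
from h import *
for n in ['measure','tile3','tile1','well','batten','low_wall','high_wall','caddy','mat','shaker','jug','glass1']:
    for c in ['top','scene']:
        print(n,c,[(np.round(r['xyz']).tolist(),round(r['p'],2)) for r in tip_of(c,n)[:3]])
print(get_obs()['time'])
```

```text
measure top [([487.0, -262.0, 27.0], 0.75)]
measure scene [([489.0, -263.0, 30.0], 0.83)]
tile3 top [([481.0, -256.0, 20.0], 0.95)]
tile3 scene [([486.0, -262.0, 17.0], 0.91)]
tile1 top [([481.0, -256.0, 20.0], 0.95)]
tile1 scene [([486.0, -262.0, 17.0], 0.91)]
well top [([576.0, 2.0, 55.0], 0.69)]
well scene [([578.0, -0.0, 51.0], 0.62)]
batten top [([523.0, 9.0, 70.0], 0.9), ([487.0, -262.0, 28.0], 0.26)]
batten scene []
low_wall top [([529.0, 8.0, 41.0], 0.77)]
low_wall scene [([575.0, 1.0, 52.0], 0.73)]
high_wall top [([628.0, -4.0, 74.0], 0.97), ([484.0, -258.0, 20.0], 0.65)]
high_wall scene [([626.0, -5.0, 73.0], 0.62)]
caddy top [([576.0, -2.0, 3.0], 0.91)]
caddy scene []
mat top [([498.0, 263.0, 3.0], 0.79)]
mat scene [([501.0, 260.0, 3.0], 0.74), ([524.0, 13.0, 75.0], 0.19)]
shaker top [([686.0, -148.0, -1.0], 0.68), ([485.0, -260.0, 27.0], 0.29)]
shaker scene [([691.0, -151.0, -2.0], 0.85)]
jug top [([699.0, 116.0, 2.0], 0.58), ([497.0, 264.0, 1.0], 0.39)]
jug scene [([699.0, 110.0, 1.0], 0.75), ([527.0, 8.0, 38.0], 0.21)]
glass1 top [([367.0, -132.0, 1.0], 0.91), ([376.0, 101.0, -1.0], 0.67)]
glass1 scene [([367.0, -136.0, 2.0], 0.71), ([371.0, 96.0, -2.0], 0.59)]
1.35
```

Run:
```python
from h import *
Z=np.load('pics/top0.npz'); C=(Z['K'],Z['R'],Z['t']); i=Z['i'].astype(int); P=cloud('top',Z['d'],C)
print('table z', np.median(P[380:460,150:240,2]), np.median(P[380:460,450:540,2]))
def plane(uv,z):
    K,R,t=C; r=np.c_[(uv[:,0]-K[0,2])/K[0,0],(uv[:,1]-K[1,2])/K[1,1],np.ones(len(uv))]@R.T
    return t+r*((z-t[2])/r[:,2])[:,None]
# pile
sub=np.zeros((480,640),bool); sub[225:310,435:505]=1
pm=sub&(P[:,:,2]>24)&(P[:,:,2]<36)
print('pile z',np.median(P[pm][:,2]),pm.sum())
v,u=np.nonzero(pm); W=plane(np.c_[u,v].astype(float),30)
print('pile rect',cv2.minAreaRect(W[:,:2].astype(np.float32)))
blue=sub&(i[:,:,2]>i[:,:,0]+30); v,u=np.nonzero(blue);W=plane(np.c_[u,v].astype(float),30); print('blue rect',cv2.minAreaRect(W[:,:2].astype(np.float32)))
mm=sub&(P[:,:,2]>85)
v,u=np.nonzero(mm); print('meas z',np.percentile(P[mm][:,2],[5,50,95]),mm.sum())
W=plane(np.c_[u,v].astype(float),96); print('measure rim circ',cv2.minEnclosingCircle(W[:,:2].astype(np.float32)))
# mat
s=np.zeros((480,640),bool); s[210:320,140:235]=1
m=s&(i.sum(2)<170); v,u=np.nonzero(m); W=plane(np.c_[u,v].astype(float),6); print('mat',cv2.minAreaRect(W[:,:2].astype(np.float32)))
# bystanders top
for nm,(a,b,c,d),zl in [('shaker',(100,190,375,450),100),('jug',(95,190,215,300),30),('g1',(300,365,375,440),20),('g2',(300,365,240,305),20)]:
    q=P[a:b,c:d].reshape(-1,3); q=q[q[:,2]>zl]; print(nm,np.round(np.median(q,0)),np.round(q.min(0)),np.round(q.max(0)))
# caddy
q=P[175:265,290:360].reshape(-1,3); print(len(q)); 
big=cv2.resize(Z['i'][170:270,270:380],None,fx=7,fy=6,interpolation=cv2.INTER_CUBIC) if 0 else cv2.resize(Z['i'][170:270,270:370],(600,600),interpolation=cv2.INTER_CUBIC); save('cad_top',big)
z=P[170:270,270:370,2]; np.set_printoptions(linewidth=250); print(np.round(z[::5,20:90:4]).astype(int))
```

```text
table z -0.2070043074759269 -0.9368521050195113
pile z 29.97821150580546 1422
pile rect ((486.0037841796875, -256.0660705566406), (66.39608001708984, 98.13766479492188), 85.63504791259766)
blue rect ((485.1942443847656, -254.83189392089844), (68.42697143554688, 100.05811309814453), 85.33741760253906)
meas z [  87.3183046    95.12967735 1157.40363926] 222
measure rim circ ((476.9742431640625, -241.4601593017578), 84.82304382324219)
mat ((501.669189453125, 260.6800537109375), (118.64639282226562, 158.1015167236328), 85.0636215209961)
shaker [ 674. -145.  180.] [ 367. -198.  100.] [ 731.   -4. 1157.]
jug [700. 111. 121.] [367.  -4.  30.] [ 748.  169. 1157.]
g1 [ 370. -154.   81.] [ 332. -176.   20.] [ 412.   -4. 1157.]
g2 [376. 117.  85.] [336.  -4.  20.] [ 416.  140. 1157.]
6300
[[   0    1    5   -1   -1   -1   -2   -2    5    2   -4   -3    2    0    0    0    4    2]
 [   0   -2   -4   -1    0    0    0   -4    0    4   -1    1   -1    2    0   -1    1    3]
 [  -1   -3    0    3   -2    4   -3    4   -3   -2    1   -2   -2    1   -3   -4    1    1]
 [   1    1    1    0   91   87  
[... 848 characters left out ...]
47   45   45   45   49   13    1   -3    2   -1]
 [   0   -3   78   62   42   43   43   46   38   41   44   45   46   13    0    5    1   -1]
 [  -2   -1   81   43   38   42   39   41   36   44   39   40   40   61   -1   -1    0    2]
 [   0   -2   76   79   78   78   79   77   34   39   35   33   40   88    6    1   -5   -2]
 [  -2    1   76   77   80   75   77   77   76   74   80   75   81   79    0    4    1    4]
 [   2    5   -2   -1    4    9   12    9   75   74   75   76   74   81   -2    0   -3    3]
 [   2   -2   -1    1   -1    2   -1    0    0    4   -2    2   -2   -3   -2    0   -2   -2]
 [  -4    1    1    0    0    2 1157    2   -1   -1    0    1    1   -4    1   -1   -3   -3]]
```

View pics/cad_top.png

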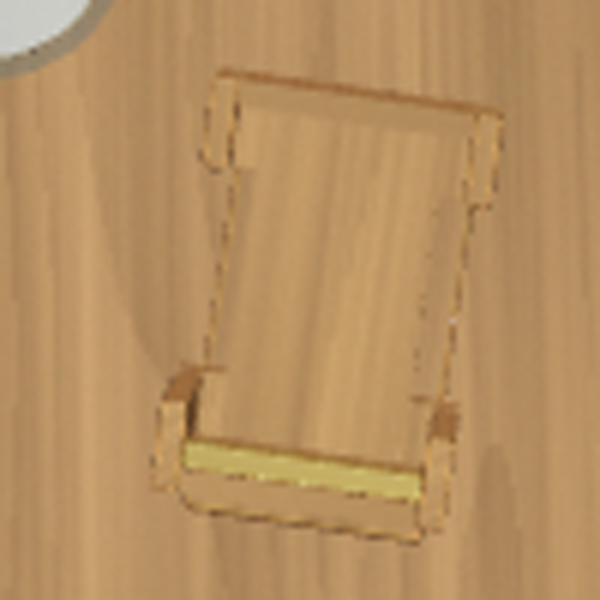

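```bash
cat >> h.py <<'E'
from scipy.spatial.transform import Rotation as Ro
def pose():
    o=get_obs(); return np.array(o['position']),np.array(o['ee_rot']).reshape(3,3),o
def plan(wps,vmax=60,amax=0.18):
    """wps list of (pos,R or None); prints rows"""
    p,R,o=pose(); rows=[]
    for tp,tR in wps:
        tp=np.array(tp,float); tR=R if tR is None else tR
        rv=Ro.from_matrix(R.T@tR).as_rotvec(); n=max(1,int(np.ceil(max(np.linalg.norm(tp-p)/vmax,np.linalg.norm(rv)/amax))))
        for k in range(n):
            d=np.round(R.T@((tp-p)/(n-k)),1); a=np.round(Ro.from_matrix(R.T@tR).as_rotvec()/(n-k),3)
            rows.append([*d,*a]); p=p+R@d; R=R@Ro.from_rotvec(a).as_matrix()
    for k in range(0,len(rows),5): print('['+','.join('['+','.join('%g'%(x+0) for x in r)+']' for r in rows[k:k+5])+']')
    print('end',np.round(p,1),'rows',len(rows))
def Rdown(az_deg,tilt=0.0):
    """tool z horizontal at azimuth az; x down, tilted by tilt (rad) about tool z"""
    a=np.deg2rad(az_deg); z=np.array([np.cos(a),np.sin(a),0]); x=np.array([0,0,-1.]); y=np.cross(z,x)
    return np.stack([x,y,z],1)@Ro.from_rotvec([0,0,tilt]).as_matrix()
E
python3 - <<'E'
from h import *
R=Rdown(85.6)
print(R, Rdown(85.6,0.3)[:,0])
plan([((300,480,330),Rdown(75)),((520,150,330),R),((486,-230,280),R)])
E
```

```text
[[ 0.         -0.99705275  0.07671903]
 [ 0.          0.07671903  0.99705275]
 [-1.          0.          0.        ]] [-0.29464924  0.02267202 -0.95533649]
[[-28.2,-37.3,-31.7,-0.033,0,0],[-28.2,-36.2,-32.9,-0.032,0,0],[-28.2,-35.1,-34.1,-0.033,0,0],[0,-42.6,-37.4,-0.026,0,0],[0,-41.6,-38.5,-0.026,0,0]]
[[0,-40.5,-39.6,-0.027,0,0],[0,-39.5,-40.6,-0.026,0,0],[0,-38.4,-41.7,-0.027,0,0],[0,-37.2,-42.7,-0.026,0,0],[-0.1,-36.2,-43.6,-0.027,0,0]]
[[7.1,0.7,-54.5,0,0,0],[7.1,0.7,-54.5,0,0,0],[7.2,0.7,-54.5,0,0,0],[7.1,0.7,-54.5,0,0,0],[7.2,0.7,-54.5,0,0,0]]
[[7.1,0.6,-54.5,0,0,0],[7.2,0.7,-54.4,0,0,0]]
end [ 486. -230.  280.] rows 17
```

Call:
carry_out --pt "-28.2 -37.3 -31.7 -0.033 0 0" --pt "-28.2 -36.2 -32.9 -0.032 0 0" --pt "-28.2 -35.1 -34.1 -0.033 0 0" --pt "0 -42.6 -37.4 -0.026 0 0" --pt "0 -41.6 -38.5 -0.026 0 0" --claw 1

```text
time: 1.98
position: [363.9, 384.2, 330.7]
ee_rot: [[0.001, -0.978, 0.207], [0.001, 0.207, 0.978], [-1.0, -0.001, 0.002]]
contact_force: [0.7, 0.6, -0.5]
finger_gap: 85.4
```

Call:
carry_out --pt "0 -40.5 -39.6 -0.027 0 0" --pt "0 -39.5 -40.6 -0.026 0 0" --pt "0 -38.4 -41.7 -0.027 0 0" --pt "0 -37.2 -42.7 -0.026 0 0" --pt "0 -36.2 -43.6 -0.027 0 0"

```text
time: 2.6
position: [520.8, 148.4, 330.3]
ee_rot: [[0.001, -0.997, 0.076], [0.001, 0.076, 0.997], [-1.0, -0.001, 0.001]]
contact_force: [1.3, 0.5, -0.3]
finger_gap: 85.5
```

Call:
carry_out --pt "0 0 -50 0 0 0" --pt "0 0 -50 0 0 0" --pt "0 0 -45 0 0 0" --pt "0 0 0 0 0 0" --pt "0 0 0 0 0 0"

```text
time: 3.22
position: [508.9, 6.1, 330.1]
ee_rot: [[0.0, -0.997, 0.076], [0.001, 0.076, 0.997], [-1.0, -0.0, 0.001]]
contact_force: [-0.1, -0.2, 0.1]
finger_gap: 85.3
```

Run:
```python
from h import *
p,R,o=pose(); print(p,np.round(R,3).tolist(),o['joint_pos'],o['time'])
C=cam('wrist'); i,d=capture('wrist'); save('w1',i); np.savez('pics/w1.npz',i=i,d=d,K=C[0],R=C[1],t=C[2])
print(C[2])
for n in ['well','batten','low_wall','high_wall','caddy']: print(n,[(np.round(r['xyz'],1).tolist(),round(r['p'],2)) for r in tip_of('wrist',n)[:2]])
```

```text
[508.93388592   6.13106866 330.07390348] [[0.0, -0.997, 0.076], [0.001, 0.076, 0.997], [-1.0, -0.0, 0.001]] [-0.52115521 -0.02446584  0.45180871  1.67289156  0.00974844  1.49023785
  1.42422338] 3.225
[426.6836493   12.69867077 459.09571707]
well [([577.4, 0.8, 55.2], 0.69)]
batten [([524.2, 15.0, 74.0], 0.64)]
low_wall [([528.0, 9.6, 38.6], 0.69)]
high_wall [([625.2, -10.9, 76.8], 0.71), ([576.4, 1.6, 59.8], 0.59)]
caddy [([577.3, 3.9, 1.4], 0.66)]
```

View pics/w1.png

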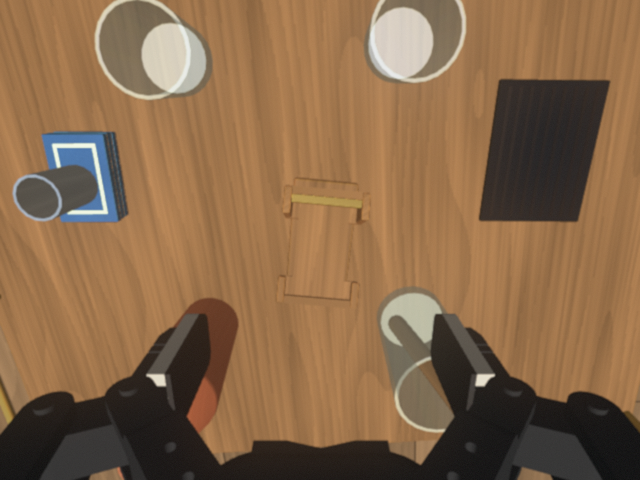

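```bash
cat > fit.py <<'E'
from h import *
from scipy.optimize import least_squares
# boxes in well frame lo,hi
B=[((-52,-28,-7),(52,28,0)),((-60,-43.5,-7),(-32,43.5,0)),((32,-43.5,-7),(60,43.5,0)),
   ((-60,-43.5,-7),(-52,43.5,44)),((-52,35.5,-7),(-32,43.5,44)),((-52,-43.5,-7),(-32,-35.5,44)),
   ((52,-43.5,-7),(60,43.5,12)),((32,35.5,-7),(52,43.5,12)),((32,-43.5,-7),(52,-35.5,12)),((-52,-35.5,36),(-44,35.5,44))]
def sdf(q):
    best=np.full(len(q),1e9)
    for lo,hi in B:
        c=(np.array(lo)+hi)/2; h=(np.array(hi)-lo)/2; d=np.abs(q-c)-h
        s=np.linalg.norm(np.maximum(d,0),axis=1)+np.minimum(d.max(1),0); best=np.where(np.abs(s)<np.abs(best),s,best) if 0 else np.minimum(best,s)
    return best
def Rwell(yaw,sl=np.deg2rad(22)):
    return Ro.from_euler('z',yaw).as_matrix()@Ro.from_euler('y',-sl).as_matrix()
def fit(P,free_z=True):
    def f(v):
        q=(P-[v[0],v[1],56+v[3]])@Rwell(v[2]); return np.clip(sdf(q),-8,8)
    r=least_squares(f,[577,1,-0.13,0],loss='soft_l1',f_scale=2); return r.x,np.median(np.abs(r.fun))
def pts(f,box=(505,-70,650,75)):
    Z=np.load(f); P=cloud('',Z['d'],(Z['K'],Z['R'],Z['t'])).reshape(-1,3); P=P[Z['d'].ravel()>0]
    m=(P[:,0]>box[0])&(P[:,1]>box[1])&(P[:,0]<box[2])&(P[:,1]<box[3])&(P[:,2]>26)&(P[:,2]<110); return P[m]
if __name__=='__main__':
    for f in ['top0','w1']:
        Q=pts(f'pics/{f}.npz'); print(f,len(Q),fit(Q))
    Q=np.r_[pts('pics/top0.npz'),pts('pics/w1.npz')]; print(fit(Q))
E
python3 fit.py
python3 - <<'E'
from h import *
# pile/measure/mat in wrist view
Z=np.load('pics/w1.npz'); C=(Z['K'],Z['R'],Z['t']); i=Z['i'].astype(int)
P=cloud('',Z['d'],C)
for nm,s in [('mat',np.s_[60:240,470:620])]:
    m=np.zeros((480,640),bool); m[s]=1; m&=(i.sum(2)<150)&(Z['d']>0)
    print(nm,cv2.minAreaRect(P[m][:,:2].astype(np.float32)),np.median(P[m][:,2]))
m=np.zeros((480,640),bool); m[120:230,0:135]=1
q=P[m&(P[:,:,2]>25)&(P[:,:,2]<33)]; print('pile',cv2.minAreaRect(q[:,:2].astype(np.float32)),len(q))
for f in ['w1','top0']:
    Z=np.load(f'pics/{f}.npz'); P=cloud('',Z['d'],(Z['K'],Z['R'],Z['t'])).reshape(-1,3)
    q=P[(np.abs(P[:,0]-488)<45)&(np.abs(P[:,1]+262)<45)&(P[:,2]>45)&(P[:,2]<110)]
    print(f,len(q),np.percentile(q,[2,50,98],axis=0).round(1).tolist())
E
```

```text
top0 2863 (array([ 5.78840301e+02,  2.04665057e+00, -1.69702131e-01,  2.38693380e-01]), np.float64(1.1580691402341756))
w1 7823 (array([ 5.78515599e+02,  2.01240401e+00, -1.73642799e-01,  6.48602907e-01]), np.float64(0.5010667185475484))
(array([ 5.78588452e+02,  2.03795536e+00, -1.72928442e-01,  6.13479557e-01]), np.float64(0.6043991684112622))
mat ((500.6634826660156, 260.1634216308594), (118.58541107177734, 156.7547607421875), 85.03888702392578) 6.60497895935157
pile ((485.91644287109375, -256.8126525878906), (67.59233093261719, 98.21566009521484), 85.78256225585938) 3743
w1 3160 [[468.9, -282.0, 47.3], [490.5, -258.6, 78.4], [510.9, -238.9, 97.5]]
top0 464 [[469.1, -282.3, 46.5], [491.8, -263.6, 80.1], [512.1, -239.1, 98.0]]
```

Run:
```python
from h import *
R=Rdown(85.6)
plan([((490,-260.5,200),R)]); 
print()
plan([((490,-260.5,200),R),((490,-260.5,66),R)],vmax=40)
```

```text
[[26,-0.2,-53.5,0,0,0],[26,-0.2,-53.5,0,0,0],[25.9,-0.2,-53.5,0.001,0,0],[26,-0.3,-53.5,0,0,0],[25.9,-0.3,-53.5,0.001,0,0]]
end [ 490.  -260.5  200. ] rows 5

[[16.2,-0.1,-33.4,0,0,0],[16.2,-0.1,-33.4,0,0,0],[16.2,-0.2,-33.5,0,0,0],[16.2,-0.1,-33.4,0,0,0],[16.3,-0.2,-33.5,0,0,0]]
[[16.2,-0.1,-33.4,0.001,0,0],[16.3,-0.2,-33.5,0,0,0],[16.2,-0.2,-33.4,0.001,0,0],[33.5,0,0,0,0,0],[33.5,0,0,0,0,0]]
[[33.5,0,0,0,0,0],[33.5,0,0,0,0,0]]
end [ 490.  -260.5   66. ] rows 12
```

Call:
carry_out --pt "26 -0.2 -53.5 0 0 0" --pt "26 -0.2 -53.5 0 0 0" --pt "26 -0.2 -53.5 0 0 0" --pt "26 -0.3 -53.5 0 0 0" --pt "26 -0.3 -53.5 0 0 0"

```text
time: 4.15
position: [489.9, -262.4, 199.3]
ee_rot: [[0.001, -0.997, 0.075], [0.0, 0.075, 0.997], [-1.0, -0.001, 0.0]]
contact_force: [0.8, 0.1, -0.2]
finger_gap: 85.2
```

Call:
carry_out --pt "0 0 0 0 0 0" --pt "0 0 0 0 0 0"

```text
time: 4.4
position: [490.1, -260.6, 199.8]
ee_rot: [[-0.0, -0.997, 0.076], [0.001, 0.076, 0.997], [-1.0, 0.0, 0.001]]
contact_force: [-0.2, 0.9, -0.1]
finger_gap: 85.5
```

Run:
```python
from h import *
p,R,o=pose(); print(p,np.round(R,3).tolist(),o['joint_pos'],o['time'])
C=cam('wrist'); i,d=capture('wrist'); save('w2',i); np.savez('pics/w2.npz',i=i,d=d,K=C[0],R=C[1],t=C[2])
P=cloud('',d,C)
q=P.reshape(-1,3)
q=q[(np.abs(q[:,0]-488)<45)&(np.abs(q[:,1]+262)<45)]
a=q[(q[:,2]>92)&(q[:,2]<101)]; print(len(a)); print('rim',cv2.minEnclosingCircle(a[:,:2].astype(np.float32)),np.percentile(a,[1,99],axis=0).round(1).tolist())
b=cloud('',d,C).reshape(-1,3); b=b[(b[:,2]>25)&(b[:,2]<34)&(np.abs(b[:,0]-486)<65)&(np.abs(b[:,1]+256)<50)]
print('pile',len(b),cv2.minAreaRect(b[:,:2].astype(np.float32)),np.median(b[:,2]))
plan([((490,-260.5,66),Rdown(85.6))],vmax=30)
```

```text
[ 490.0863049  -260.55539136  199.84710272] [[-0.0, -0.997, 0.076], [0.001, 0.076, 0.997], [-1.0, 0.0, 0.001]] [-0.21216396  0.17056232  0.72800956  1.77444286 -0.12003265  1.24194872
  2.04223453] 4.4
1157
rim ((490.727783203125, -261.77069091796875), 23.01170539855957) [[468.4, -283.6, 92.2], [512.5, -239.7, 97.9]]
pile 5652 ((485.6959533691406, -257.1126403808594), (66.052490234375, 98.13204956054688), 85.80191040039062) 30.67596232163507
[[26.8,0.1,-0.1,0,0,0],[26.9,0.1,-0.2,0.001,0,0],[26.8,0.2,-0.1,0,0,0],[26.9,0.1,-0.2,0.001,0,0],[26.8,0.2,-0.1,0,0.001,0.001]]
end [ 490.  -260.4   66. ] rows 5
```

View pics/w2.png

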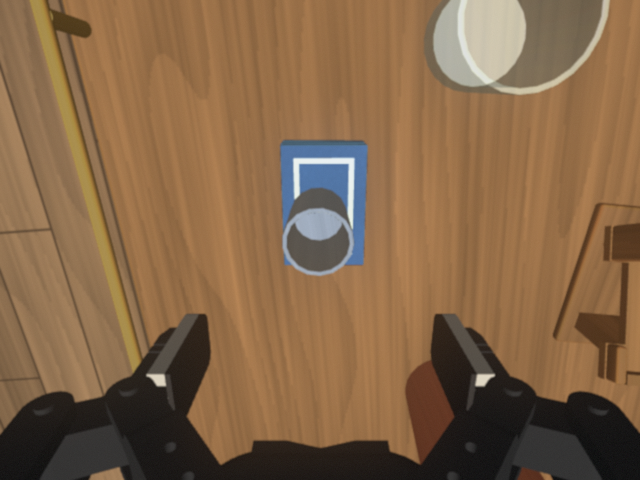

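Call:
carry_out --pt "26.8 0 -1.2 0 0 0" --pt "26.8 0 0 0 0 0" --pt "26.8 0 0 0 0 0" --pt "26.8 0 0 0 0 0" --pt "26.8 0 0 0 0 0"

```text
time: 5.08
position: [491.3, -260.3, 65.9]
ee_rot: [[0.002, -0.997, 0.073], [0.001, 0.073, 0.997], [-1.0, -0.002, 0.001]]
contact_force: [0.5, 0.1, 0.0]
finger_gap: 85.7
```

Call:
carry_out --pt "0 0 0 0 0 0" --pt "0 0 0 0 0 0" --pt "0 0 0 0 0 0" --pt "0 0 0 0 0 0" --pt "0 0 0 0 0 0" --claw 0.3 --newtons 30

```text
time: 5.7
position: [491.1, -262.6, 67.7]
ee_rot: [[0.003, -0.997, 0.076], [0.0, 0.076, 0.997], [-1.0, -0.003, 0.0]]
contact_force: [-0.3, 2.1, 7.3]
finger_gap: 45.0
```

Call:
carry_out --pt "0 0 0 0 0 0" --pt "-5 0 0 0 0 0" --pt "-15 0 0 0 0 0" --pt "-30 0 0 0 0 0" --pt "-30 0 0 0 0 0"

```text
time: 6.32
position: [489.2, -262.9, 147.4]
ee_rot: [[-0.0, -0.997, 0.077], [-0.0, 0.077, 0.997], [-1.0, 0.0, -0.0]]
contact_force: [0.3, -0.4, -0.2]
finger_gap: 45.5
```

Call:
carry_out --pt "-30 0 0 0 0 0" --pt "-30 0 0 0 0 0" --pt "-20 0 0 0 0 0" --pt "0 0 0 0 0 0"

```text
time: 6.82
position: [490.2, -263.4, 228.1]
ee_rot: [[0.004, -0.997, 0.077], [-0.001, 0.077, 0.997], [-1.0, -0.004, -0.001]]
contact_force: [-0.1, 1.4, -1.2]
finger_gap: 45.2
```

Run:
```python
from h import *
p,R,o=pose(); print(p,np.round(R,3).tolist(),o['joint_pos'],o['time'],o['contact_force'])
C=cam('wrist'); i,d=capture('wrist'); save('w3',i); np.savez('pics/w3.npz',i=i,d=d,K=C[0],R=C[1],t=C[2])
b=cloud('',d,C).reshape(-1,3); b=b[(b[:,2]>25)&(b[:,2]<34)&(np.abs(b[:,0]-486)<65)&(np.abs(b[:,1]+256)<50)]
print('pile',len(b),cv2.minAreaRect(b[:,:2].astype(np.float32)),np.median(b[:,2]))
i,d=capture('scene'); save('s3',i); q=cloud('scene',d).reshape(-1,3)
q=q[(np.hypot(q[:,0]-p[0],q[:,1]-p[1])<30)&(q[:,2]>50)]; print(np.percentile(q,[0.5,5],axis=0))
print(np.percentile(q[:,2],[0,1,2]))
plan([((500,-180,250),None),((500,0,250),None),((502,245,240),Rdown(85))])
```

```text
[ 490.21405351 -263.42842031  228.05337064] [[0.004, -0.997, 0.077], [-0.001, 0.077, 0.997], [-1.0, -0.004, -0.001]] [-0.22321548  0.14753033  0.73992703  1.73779735 -0.10441665  1.29212612
  2.03321823] 6.825 [-0.10632248  1.41480217 -1.21135235]
pile 8333 ((485.6038818359375, -257.10809326171875), (66.0645980834961, 97.8458480834961), 85.72808837890625) 30.782345108419406
[[ 468.67442502 -292.75089886  190.86099442]
 [ 475.70036718 -290.51229888  198.81683494]]
[188.75977425 191.69223608 193.31358748]
[[-12.2,-2.3,41.6,0,0,0],[-12.2,-2.2,41.6,0,0,0],[0,4.6,59.8,0,0,0],[0,4.6,59.8,0,0,0],[0.1,4.6,59.8,0,0,0]]
[[2,3.4,48.9,0.002,0,0],[2,3.5,48.9,0.002,0,0],[2,3.6,48.9,0.002,0,0],[2,3.6,48.8,0.002,0,0],[2.1,3.8,48.9,0.002,0,0]]
end [502. 245. 240.] rows 10
```

View pics/w3.png

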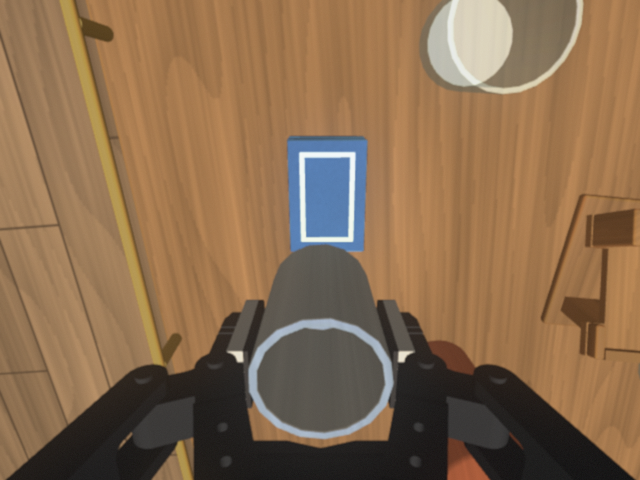

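View pics/s3.png

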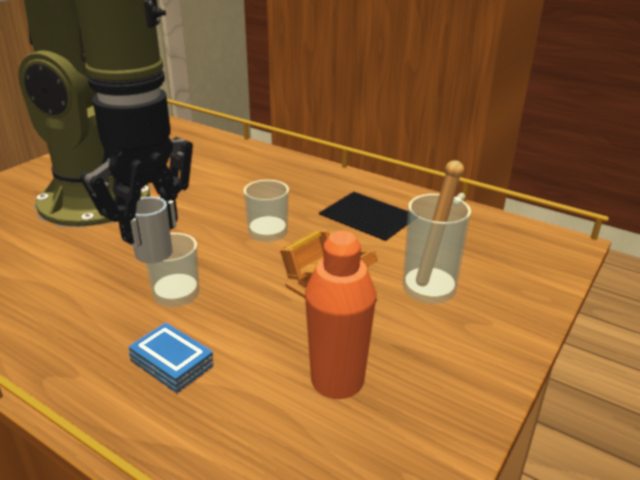

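Call:
carry_out --pt "-12.2 -2.3 41.6 0 0 0" --pt "-12.2 -2.2 41.6 0 0 0" --pt "0 4.6 60 0 0 0" --pt "0 4.6 60 0 0 0" --pt "0 4.6 60 0 0 0"

```text
time: 7.55
position: [499.5, 2.3, 249.2]
ee_rot: [[-0.002, -0.997, 0.077], [-0.0, 0.077, 0.997], [-1.0, 0.002, -0.0]]
contact_force: [1.1, -0.0, -1.1]
finger_gap: 45.3
```

Call:
carry_out --pt "2 3.4 50 0 0 0" --pt "2 3.5 50 0 0 0" --pt "2 3.6 50 0 0 0" --pt "2 3.6 50 0 0 0" --pt "2 3.8 50 0 0 0"

```text
time: 8.18
position: [501.0, 252.2, 238.7]
ee_rot: [[-0.002, -0.997, 0.077], [-0.001, 0.077, 0.997], [-1.0, 0.002, -0.002]]
contact_force: [0.5, -0.8, -0.7]
finger_gap: 45.3
```

Run:
```python
from h import *
p,R,o=pose(); print(p,np.round(R,3).tolist(),o['joint_pos'],o['time'],o['contact_force'])
plan([((502,260,56),Rdown(85))],vmax=40)
```

```text
[501.00459795 252.24776392 238.72284901] [[-0.002, -0.997, 0.077], [-0.001, 0.077, 0.997], [-1.0, 0.002, -0.002]] [-0.77391736  0.13527744  0.2863103   1.69484958 -0.03901815  1.31943244
  1.01348785] 8.175 [ 0.46125918 -0.75412429 -0.65691606]
[[36.5,-0.1,1.6,0.002,0,0],[36.6,-0.2,1.6,0.002,0,0],[36.5,-0.1,1.6,0.002,-0.001,-0.001],[36.6,-0.1,1.6,0.002,0,0],[36.5,-0.1,1.6,0.002,-0.001,-0.001]]
end [502. 260.  56.] rows 5
```

Call:
carry_out --pt "36.5 -0.1 1.6 0.002 0 0" --pt "36.6 -0.2 1.6 0.002 0 0" --pt "36.5 -0.1 1.6 0.002 0 0" --pt "36.6 -0.1 1.6 0.002 0 0" --pt "36.5 -0.1 1.6 0.002 0 0"

```text
time: 8.8
position: [501.9, 258.4, 55.1]
ee_rot: [[-0.002, -0.996, 0.087], [-0.001, 0.087, 0.996], [-1.0, 0.002, -0.002]]
contact_force: [0.0, 0.1, -0.9]
finger_gap: 45.3
```

Call:
carry_out --pt "0 0 0 0 0 0" --pt "0 0 0 0 0 0" --pt "4 0 0 0 0 0" --pt "3 0 0 0 0 0" --pt "0 0 0 0 0 0"

```text
time: 9.43
position: [503.1, 259.1, 50.9]
ee_rot: [[0.0, -0.996, 0.087], [0.0, 0.087, 0.996], [-1.0, -0.0, 0.0]]
contact_force: [0.7, 0.0, -0.6]
finger_gap: 45.5
```

Call:
carry_out --pt "1.5 0 0 0 0 0" --pt "0 0 0 0 0 0" --pt "1.5 0 0 0 0 0" --pt "0 0 0 0 0 0"

```text
time: 9.93
position: [502.9, 259.0, 47.5]
ee_rot: [[-0.0, -0.996, 0.087], [-0.0, 0.087, 0.996], [-1.0, 0.0, -0.0]]
contact_force: [1.0, 0.2, -0.3]
finger_gap: 45.4
```

Call:
carry_out --pt "1.5 0 0 0 0 0" --pt "0 0 0 0 0 0" --pt "1 0 0 0 0 0" --pt "0 0 0 0 0 0"

```text
time: 10.42
position: [503.0, 259.1, 45.1]
ee_rot: [[-0.0, -0.996, 0.087], [-0.0, 0.087, 0.996], [-1.0, 0.0, -0.0]]
contact_force: [-0.0, 0.4, -0.7]
finger_gap: 45.3
```

Call:
carry_out --pt "0.8 0 0 0 0 0" --pt "0 0 0 0 0 0"

```text
time: 10.68
position: [503.0, 259.1, 44.3]
ee_rot: [[-0.0, -0.996, 0.087], [0.0, 0.087, 0.996], [-1.0, 0.0, 0.0]]
contact_force: [-0.4, -0.6, -1.4]
finger_gap: 45.2
```

Call:
carry_out --pt "0.8 0 0 0 0 0" --pt "0 0 0 0 0 0"

```text
time: 10.92
position: [503.1, 259.1, 43.7]
ee_rot: [[0.0, -0.996, 0.087], [0.0, 0.087, 0.996], [-1.0, -0.0, 0.0]]
contact_force: [0.2, -0.2, 1.1]
finger_gap: 45.0
```

Call:
carry_out --pt "0.7 0 0 0 0 0" --pt "0 0 0 0 0 0"

```text
time: 11.18
position: [503.1, 259.1, 43.7]
ee_rot: [[0.0, -0.996, 0.087], [0.0, 0.087, 0.996], [-1.0, -0.0, 0.0]]
contact_force: [-2.2, -1.3, 5.8]
finger_gap: 44.8
```

Call:
carry_out --pt "0 0 0 0 0 0" --pt "0 0 0 0 0 0" --pt "0 0 0 0 0 0" --pt "0 0 0 0 0 0" --pt "0 0 0 0 0 0" --claw 1

```text
time: 11.8
position: [503.0, 259.1, 42.8]
ee_rot: [[-0.0, -0.996, 0.087], [-0.0, 0.087, 0.996], [-1.0, 0.0, -0.0]]
contact_force: [0.5, -0.5, 0.4]
finger_gap: 85.3
```

Call:
carry_out --pt "-10 0 0 0 0 0" --pt "-30 0 0 0 0 0" --pt "-40 0 0 0 0 0" --pt "-40 0 0 0 0 0" --pt "-40 0 0 0 0 0"

```text
time: 12.42
position: [503.0, 259.0, 205.0]
ee_rot: [[0.001, -0.996, 0.087], [0.001, 0.087, 0.996], [-1.0, -0.001, 0.001]]
contact_force: [0.1, 0.2, 0.2]
finger_gap: 85.3
```

Run:
```python
from h import *
p,R,o=pose(); print(p,o['time'])
C=cam('wrist'); i,d=capture('wrist'); save('w4',i)
q=cloud('',d,C).reshape(-1,3); q=q[(np.abs(q[:,0]-503)<45)&(np.abs(q[:,1]-259)<45)]
a=q[(q[:,2]>67)&(q[:,2]<80)]; print('rim',cv2.minEnclosingCircle(a[:,:2].astype(np.float32)),np.percentile(a,[1,99],axis=0).round(1).tolist())
plan([((500,100,215),None),((486,-150,215),None),((485.7,-257.1,180),Rdown(85.8))])
```

```text
[503.04335422 258.99104976 205.03451544] 12.425
rim ((502.99481201171875, 259.76129150390625), 22.992170333862305) [[480.5, 237.8, 67.1], [524.7, 281.6, 73.8]]
[[-1.6,-2.8,-53.4,0,0,0],[-1.6,-2.7,-53.4,0,0,0],[-1.7,-2.8,-53.4,0,0,0],[-0.3,-1.6,-50.1,0,0,0],[-0.3,-1.5,-50.1,0,0,0]]
[[-0.3,-1.6,-50,0,0,0],[-0.3,-1.5,-50.1,0,0,0],[-0.4,-1.6,-50,0,0,0],[17.2,-4.4,-53.5,-0.007,0.003,0.004],[17.3,-4,-53.4,-0.007,0.004,0.004]]
end [ 485.7 -257.1  180. ] rows 10
```

View pics/w4.png

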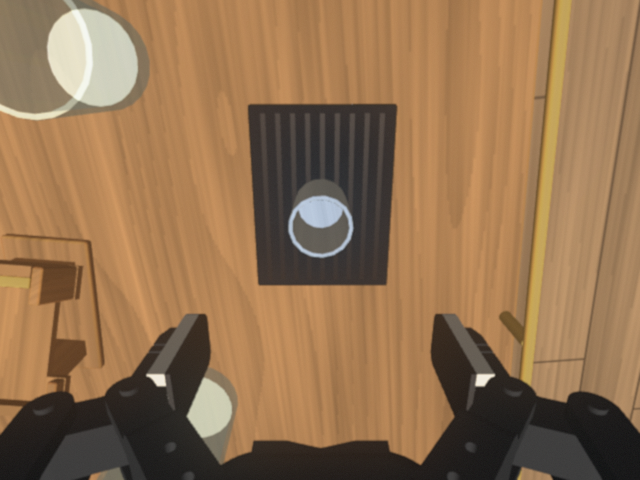

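Call:
carry_out --pt "-1.6 -2.8 -53.4 0 0 0" --pt "-1.6 -2.7 -53.4 0 0 0" --pt "-1.7 -2.8 -53.4 0 0 0" --pt "-0.3 -1.6 -50.1 0 0 0" --pt "-0.3 -1.5 -50.1 0 0 0"

```text
time: 13.1
position: [491.7, -3.1, 209.1]
ee_rot: [[0.002, -0.996, 0.087], [0.001, 0.087, 0.996], [-1.0, -0.001, 0.001]]
contact_force: [-0.0, -0.5, 0.3]
finger_gap: 85.3
```

Call:
carry_out --pt "-0.3 -1.6 -50 0 0 0" --pt "-0.3 -1.5 -50 0 0 0" --pt "-0.4 -1.6 -50 0 0 0" --pt "17.2 -4.4 -53.5 -0.007 0 0" --pt "17.3 -4 -53.4 -0.007 0 0"

```text
time: 13.72
position: [483.4, -259.9, 175.5]
ee_rot: [[0.003, -0.997, 0.072], [0.0, 0.072, 0.997], [-1.0, -0.003, 0.0]]
contact_force: [-0.6, 0.6, 0.7]
finger_gap: 85.0
```

Call:
carry_out --pt "0 0 0 0 0 0" --pt "0 0 0 0 0 0"

```text
time: 13.98
position: [483.1, -257.9, 175.0]
ee_rot: [[0.0, -0.997, 0.073], [0.001, 0.073, 0.997], [-1.0, -0.0, 0.001]]
contact_force: [-0.4, 0.9, -0.4]
finger_gap: 85.1
```

Run:
```python
from h import *
p,R,o=pose(); print(p,np.round(R,3).tolist(),o['time'])
C=cam('wrist'); i,d=capture('wrist'); save('w5',i)
b=cloud('',d,C).reshape(-1,3); b=b[(b[:,2]>25)&(b[:,2]<36)&(np.abs(b[:,0]-486)<65)&(np.abs(b[:,1]+256)<50)]
print('pile',len(b),cv2.minAreaRect(b[:,:2].astype(np.float32)),np.median(b[:,2]))
plan([((485.7,-257.1,30),Rdown(85.8))],vmax=31)
```

```text
[ 483.12090448 -257.90925677  175.02421954] [[0.0, -0.997, 0.073], [0.001, 0.073, 0.997], [-1.0, -0.0, 0.001]] 13.975
pile 11451 ((485.3854064941406, -257.07843017578125), (66.15850830078125, 97.66584777832031), 85.7900161743164) 30.74360468970582
[[29,-0.4,0,0,0,0],[29.1,-0.4,0,0.001,0,0],[29,-0.4,0,0,0,0],[29.1,-0.4,0,0.001,0,0],[29,-0.4,0,0,0.001,0.001]]
end [ 485.7 -257.1   30. ] rows 5
```

Call:
carry_out --pt "29 -0.4 0.7 0.003 0 0" --pt "29 -0.4 0 0 0 0" --pt "29 -0.4 0 0 0 0" --pt "29 -0.4 0 0 0 0" --pt "29 -0.4 0 0 0 0"

```text
time: 14.65
position: [486.5, -255.6, 29.6]
ee_rot: [[0.002, -0.997, 0.072], [0.001, 0.072, 0.997], [-1.0, -0.002, 0.001]]
contact_force: [-0.2, 0.5, 0.1]
finger_gap: 85.5
```

Call:
carry_out --pt "0 0 0 0 0 0" --pt "3 0 0 0 0 0" --pt "3 0 0 0 0 0" --pt "3 0 0 0 0 0" --pt "0 0 0 0 0 0"

```text
time: 15.28
position: [485.0, -257.8, 20.9]
ee_rot: [[0.0, -0.997, 0.076], [0.0, 0.076, 0.997], [-1.0, -0.0, 0.0]]
contact_force: [0.1, -0.8, -0.3]
finger_gap: 85.7
```

Call:
carry_out --pt "2 0 0 0 0 0" --pt "0 0 0 0 0 0"

```text
time: 15.52
position: [484.9, -257.8, 18.7]
ee_rot: [[-0.0, -0.997, 0.076], [0.0, 0.076, 0.997], [-1.0, 0.0, 0.0]]
contact_force: [1.0, 0.9, -0.2]
finger_gap: 85.6
```

Run:
```python
from h import *
p,R,o=pose(); print(p,np.round(R,3).tolist(),o['time'],o['contact_force'])
i,d=capture('scene'); save('s6',cv2.resize(i[250:430,80:320],(800,600),interpolation=cv2.INTER_CUBIC))
```

```text
[ 484.90332982 -257.80547607   18.69065428] [[-0.0, -0.997, 0.076], [0.0, 0.076, 0.997], [-1.0, 0.0, 0.0]] 15.525 [ 1.00526156  0.90397368 -0.15482017]
```

View pics/s6.png

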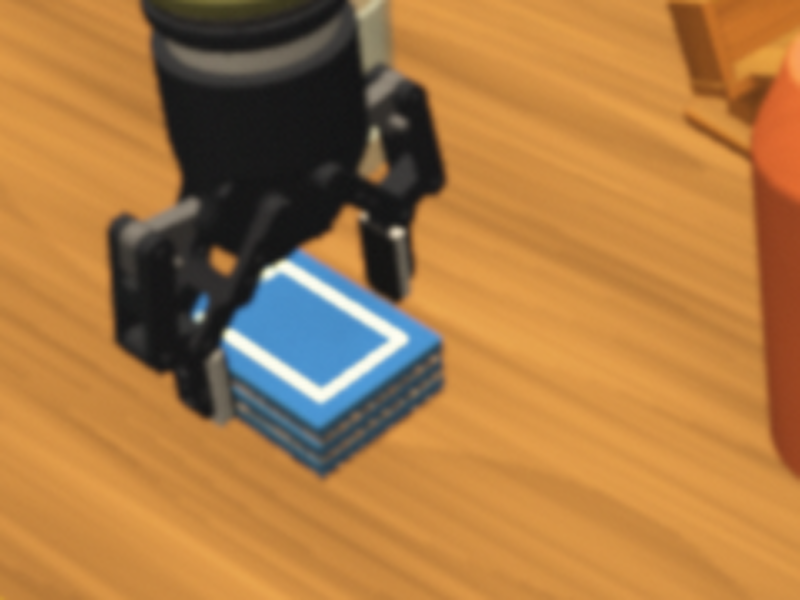

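Call:
carry_out --pt "2 0 0.5 0 0 0" --pt "0 0 0 0 0 0"

```text
time: 15.82
position: [484.9, -257.2, 16.6]
ee_rot: [[-0.0, -0.997, 0.076], [0.0, 0.076, 0.997], [-1.0, 0.0, 0.0]]
contact_force: [-0.6, -0.7, -0.4]
finger_gap: 85.1
```

Call:
carry_out --pt "1.5 0 0 0 0 0" --pt "0 0 0 0 0 0"

```text
time: 16.08
position: [485.0, -257.3, 15.2]
ee_rot: [[-0.0, -0.997, 0.076], [0.0, 0.076, 0.997], [-1.0, 0.0, 0.0]]
contact_force: [0.3, 0.1, 0.9]
finger_gap: 85.1
```

Call:
carry_out --pt "1.5 0 0 0 0 0" --pt "0 0 0 0 0 0"

```text
time: 16.32
position: [485.0, -257.3, 13.7]
ee_rot: [[-0.0, -0.997, 0.076], [0.0, 0.076, 0.997], [-1.0, 0.0, 0.0]]
contact_force: [-0.9, -0.4, -1.2]
finger_gap: 85.1
```

Call:
carry_out --pt "1.5 0 0 0 0 0" --pt "0 0 0 0 0 0"

```text
time: 16.58
position: [484.9, -257.3, 12.2]
ee_rot: [[-0.0, -0.997, 0.076], [0.0, 0.076, 0.997], [-1.0, 0.0, 0.0]]
contact_force: [-0.0, -0.0, 0.1]
finger_gap: 85.1
```

Call:
carry_out --pt "1.5 0 0 0 0 0" --pt "0 0 0 0 0 0"

```text
time: 16.82
position: [485.0, -257.3, 10.7]
ee_rot: [[-0.0, -0.997, 0.076], [0.0, 0.076, 0.997], [-1.0, 0.0, 0.0]]
contact_force: [0.1, 0.3, 0.2]
finger_gap: 85.6
```

Call:
carry_out --pt "1.5 0 0 0 0 0" --pt "0 0 0 0 0 0"

```text
time: 17.08
position: [485.0, -257.3, 9.2]
ee_rot: [[-0.0, -0.997, 0.076], [0.0, 0.076, 0.997], [-1.0, 0.0, 0.0]]
contact_force: [0.2, 0.5, -0.6]
finger_gap: 85.7
```

Call:
carry_out --pt "1.5 0 0 0 0 0" --pt "0 0 0 0 0 0"

```text
time: 17.32
position: [485.0, -257.3, 7.7]
ee_rot: [[-0.0, -0.997, 0.076], [0.0, 0.076, 0.997], [-1.0, 0.0, 0.0]]
contact_force: [-0.2, -0.6, -0.6]
finger_gap: 85.8
```

Call:
carry_out --pt "0 0 0 0 0 0" --pt "0 0 0 0 0 0" --pt "0 0 0 0 0 0" --claw 0.86

```text
time: 17.7
position: [485.1, -257.3, 7.8]
ee_rot: [[0.0, -0.997, 0.076], [0.0, 0.076, 0.997], [-1.0, -0.0, 0.0]]
contact_force: [-0.4, -0.2, 0.4]
finger_gap: 73.5
```

Call:
carry_out --pt "1 0 0 0 0 0" --pt "0 0 0 0 0 0"

```text
time: 17.95
position: [485.0, -257.3, 6.7]
ee_rot: [[-0.0, -0.997, 0.076], [0.0, 0.076, 0.997], [-1.0, 0.0, 0.0]]
contact_force: [0.5, -0.7, 0.1]
finger_gap: 73.7
```

Call:
carry_out --pt "1 0 0 0 0 0" --pt "0 0 0 0 0 0"

```text
time: 18.2
position: [485.0, -257.3, 5.7]
ee_rot: [[-0.0, -0.997, 0.076], [0.0, 0.076, 0.997], [-1.0, 0.0, 0.0]]
contact_force: [-0.1, -0.2, 0.0]
finger_gap: 73.3
```

Call:
carry_out --pt "1 0 0 0 0 0" --pt "0 0 0 0 0 0"

```text
time: 18.45
position: [485.2, -257.4, 5.3]
ee_rot: [[0.0, -0.997, 0.076], [0.0, 0.076, 0.997], [-1.0, -0.0, 0.0]]
contact_force: [-2.0, 2.3, 5.3]
finger_gap: 73.4
```

Call:
carry_out --pt "1 0 0 0 0 0" --pt "0 0 0 0 0 0"

```text
time: 18.7
position: [485.2, -257.5, 5.3]
ee_rot: [[0.0, -0.997, 0.076], [0.001, 0.076, 0.997], [-1.0, -0.0, 0.001]]
contact_force: [-5.4, 3.0, 13.8]
finger_gap: 73.4
```

Call:
carry_out --pt "1 0 0 0 0 0" --pt "0 0 0 0 0 0"

```text
time: 18.95
position: [485.2, -257.5, 5.2]
ee_rot: [[0.0, -0.997, 0.076], [0.002, 0.076, 0.997], [-1.0, -0.0, 0.002]]
contact_force: [-6.9, 5.4, 22.3]
finger_gap: 73.5
```

Call:
carry_out --pt "-4 0 0 0 0 0" --pt "-4 0 0 0 0 0" --pt "0 0 0 0 0 0" --pt "0 0 0 0 0 0"

```text
time: 19.45
position: [484.9, -257.2, 10.6]
ee_rot: [[-0.0, -0.997, 0.076], [0.0, 0.076, 0.997], [-1.0, 0.0, 0.0]]
contact_force: [-0.1, -0.0, -0.3]
finger_gap: 73.8
```

Call:
carry_out --pt "0 0 0 0 0 0" --pt "0 0 0 0 0 0" --pt "0 0 0 0 0 0" --pt "0 0 0 0 0 0" --claw 0.5 --newtons 80

```text
time: 19.95
position: [485.2, -257.7, 11.0]
ee_rot: [[0.0, -0.997, 0.076], [-0.0, 0.076, 0.997], [-1.0, -0.001, -0.0]]
contact_force: [-0.3, -2.2, 3.5]
finger_gap: 64.7
```

Call:
carry_out --pt "-2 0 0 0 0 0" --pt "-5 0 0 0 0 0" --pt "-10 0 0 0 0 0" --pt "-15 0 0 0 0 0" --pt "-15 0 0 0 0 0"

```text
time: 20.58
position: [485.3, -257.5, 59.2]
ee_rot: [[0.001, -0.997, 0.076], [-0.0, 0.076, 0.997], [-1.0, -0.001, -0.0]]
contact_force: [0.4, -0.9, -3.9]
finger_gap: 64.8
```

Call:
carry_out --pt "-25 0 0 0 0 0" --pt "-30 0 0 0 0 0" --pt "-30 0 0 0 0 0" --pt "-20 0 0 0 0 0" --pt "0 0 0 0 0 0"

```text
time: 21.2
position: [486.2, -258.1, 165.2]
ee_rot: [[0.005, -0.997, 0.076], [-0.001, 0.076, 0.997], [-1.0, -0.005, -0.0]]
contact_force: [1.0, -0.4, -3.4]
finger_gap: 64.5
```

Run:
```python
from h import *
p,R,o=pose(); print(p,np.round(R,3).tolist(),o['time'],o['contact_force'],o['finger_gap'])
C=cam('wrist'); i,d=capture('wrist'); save('w7',i); np.savez('pics/w7.npz',i=i,d=d,K=C[0],R=C[1],t=C[2])
i,d=capture('scene'); u=proj('scene',p)[0]; print(u); x,y=int(u[0]),int(u[1]); save('s7',cv2.resize(i[max(0,y-90):y+90,max(0,x-120):x+120],(800,600),interpolation=cv2.INTER_CUBIC))
```

```text
[ 486.19630579 -258.05289936  165.19723197] [[0.005, -0.997, 0.076], [-0.001, 0.076, 0.997], [-1.0, -0.005, -0.0]] 21.2 [ 1.01445383 -0.4323546  -3.35392678] 64.50164484223869
[158.23652643 266.78933333]
```

View pics/s7.png

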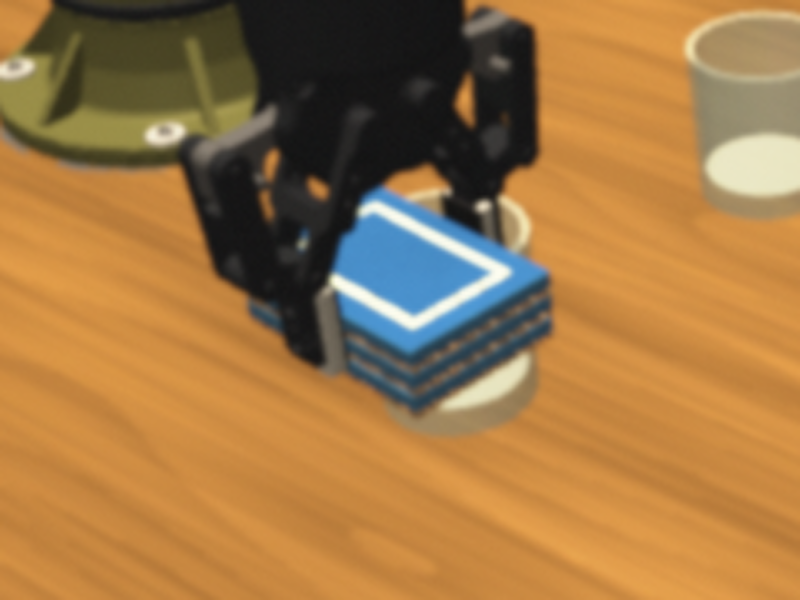

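View pics/w7.png

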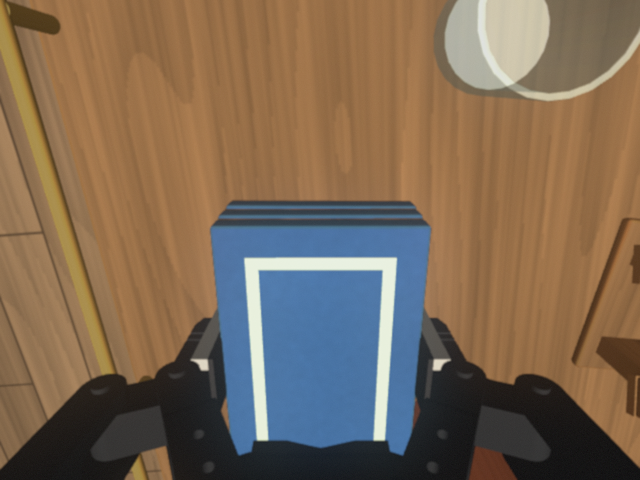

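Run:
```python
from h import *
Z=np.load('pics/w7.npz'); m=camera_model('wrist'); H=np.array(m['hand_eye'])
P=cloud('',Z['d'],(Z['K'],H[:3,:3],H[:3,3])); i=Z['i'].astype(int)
blue=(i[:,:,2]>i[:,:,0]+40)
q=P[250:380,270:380][blue[250:380,270:380]]; A=np.c_[q[:,1:],np.ones(len(q))]; c,_,_,_=np.linalg.lstsq(A,q[:,0],rcond=None); print('top face x= ',c)
mm=np.zeros((480,640),bool); mm[150:440,200:440]=1
t=P[mm&blue]; t=t[np.abs(t[:,0]-(t[:,1:]@c[:2]+c[2]))<2.5]
print('y max per z strip',[(z,round(np.percentile(t[(abs(t[:,2]-z)<3)][:,1],99.5),1)) for z in (-25,-12,0,12,25)])
print('z range',[(y,np.percentile(t[(abs(t[:,1]-y)<3)][:,2],[0.5,99.5]).round(1)) for y in (45,40,35,30,25,20)])
# side edges of all tiles' near face
```

```text
top face x=  [-1.68791281e-01  8.19573283e-03 -1.74720644e+01]
y max per z strip [(-25, np.float64(30.9)), (-12, np.float64(32.5)), (0, np.float64(32.8)), (12, np.float64(33.5)), (25, np.float64(32.4))]Traceback (most recent call last):
  File "<stdin>", line 9, in <module>
    return _quantile_unchecked(
        a, q, axis, out, overwrite_input, method, keepdims, weights)
    return _ureduce(a,
                    func=_quantile_ureduce_func,
    ...<5 lines>...
                    overwrite_input=overwrite_input,
                    method=method)
    r = func(a, **kwargs)
    result = _quantile(arr,
                       quantiles=q,
    ...<2 lines>...
                       out=out,
                       weights=wgt)
    slices_having_nans = np.isnan(arr[-1, ...])
                                  ~~~^^^^^^^^^
IndexError: index -1 is out of bounds for axis 0 with size 0
```

```bash
cat > pile.py <<'E'
from h import *
def pile(f):
    Z=np.load(f); m=camera_model('wrist'); H=np.array(m['hand_eye'])
    P=cloud('',Z['d'],(Z['K'],H[:3,:3],H[:3,3])); i=Z['i'].astype(int)
    roi=np.zeros((480,640),bool); roi[215:440,220:420]=1
    q=P[roi&(Z['d']>0)]; q=q[(np.abs(q[:,2])<30)&(q[:,0]>-40)&(q[:,0]<5)&(q[:,1]>-20)]
    c=None; s=q
    for k in range(6):
        A=np.c_[s[:,1:],np.ones(len(s))]; c=np.linalg.lstsq(A,s[:,0],rcond=None)[0]; r=q[:,0]-(q[:,1:]@c[:2]+c[2]); s=q[np.abs(r)<(6,4,3,2,2,2)[k]]
    print('face x=',c.round(3),len(s),len(q))
    a=P[(Z['d']>0)&(Z['d']<260)]; a=a[np.abs(a[:,0]-(a[:,1:]@c[:2]+c[2]))<2]; a=a[np.abs(a[:,2])<40]
    for z in (-25,-12,0,12,25): print(z,np.percentile(a[np.abs(a[:,2]-z)<3][:,1],[0.5,50,99.8]).round(1))
    e=P[(Z['d']>0)&(Z['d']<260)]; e=e[np.abs(e[:,2])<25]
    for x0 in range(-22,16,3):
        t=e[(np.abs(e[:,0]-x0)<1.5)]; print('x',x0,len(t), np.percentile(t[:,1],[50,99]).round(1) if len(t)>5 else '')
if __name__=='__main__':
    import sys; pile(sys.argv[1])
E
python3 pile.py pics/w7.npz
```

```text
face x= [ 6.0000e-03  0.0000e+00 -1.9783e+01] 35200 37056
-25 [-37.1  13.3  48.6]
-12 [-31.9  14.6  48.6]
0 [-34.9  13.4  48.5]
12 [-32.   14.5  48.5]
25 [-36.8  13.5  48.6]
x -22 2979 [10.3 46.3]
x -19 30521 [14.8 48.2]
x -16 474 [48.4 48.8]
x -13 280 [48.4 48.7]
x -10 720 [48.3 49.3]
x -7 480 [48.9 49.3]
x -4 326 [48.9 49.3]
x -1 253 [48.7 49.8]
x 2 608 [49.2 49.8]
x 5 280 [49.4 49.8]
x 8 110 [49.3 49.7]
x 11 52 [48.8 48.9]
x 14 0
```

```bash
cat >> h.py <<'E'
WELL=[578.3,1.4,56.0]; YAW=-0.172
S22=np.deg2rad(22)
def tool_for(xa,za,th_deg,ya=0.0,lift=0.0,well=None,yaw=None,bot=10.3,yoff=0.0):
    """tool pose so that bottom face's low edge middle (A) is at well (xa,ya,za), tilt th over floor; lift in world z"""
    well=WELL if well is None else well; yaw=YAW if yaw is None else yaw
    th=np.deg2rad(th_deg); Rz=Ro.from_euler('z',yaw).as_matrix()
    Rw=Rz@Ro.from_euler('y',-S22).as_matrix(); Rp=Rz@Ro.from_euler('y',-S22-th).as_matrix()
    px,py,pz=Rp.T
    Rt=np.stack([-pz,-px,py],1)
    Aw=np.array(well)+Rw@[xa,ya,za]
    O=Aw+Rp@[49,0,0]              # bottom centre
    return O-Rt@[bot,yoff,0]+[0,0,lift],Rt
def A_at(th_deg,gap=1.5,z=2.0,D=0.0):
    s,c=np.sin(np.deg2rad(th_deg)),np.cos(np.deg2rad(th_deg))
    return -52+gap+30*s+D*c, z+D*s
def where(p,R,bot=10.3,well=None,yaw=None):
    well=WELL if well is None else well; yaw=YAW if yaw is None else yaw
    Rw=Ro.from_euler('z',yaw).as_matrix()@Ro.from_euler('y',-S22).as_matrix()
    f=lambda q:(Rw.T@(p+R@np.array(q)-well)).round(1)
    print('A',f([bot,49,0]),'TL',f([bot-30,49,0]),'BR',f([bot,-49,0]),'ctr',f([bot,0,0]),'th',np.rad2deg(np.arctan2((Rw.T@-R[:,1])[2],(Rw.T@-R[:,1])[0])).round(2),'yaw err',np.rad2deg((Rw.T@R[:,2])[0]).round(2),'roll',np.rad2deg((Rw.T@R[:,2])[2]).round(2))
E
python3 - <<'E'
from h import *
for th in (15,):
  for D in (30,0):
    p,R=tool_for(*A_at(th,D=D),th); print(D,p.round(1)); where(p,R)
p1,R1=tool_for(*A_at(15,D=30),15,lift=70)
plan([((500,-150,230),None),(p1+[0,0,30],R1),(p1,R1)],vmax=50,amax=.12)
E
```

```text
30 [594.6  -1.4  97.6]
A [-13.8  -0.    9.8] TL [-21.5   0.   38.7] BR [80.9  0.  35.1] ctr [33.6  0.  22.4] th 15.0 yaw err -0.0 roll 0.0
0 [571.    2.7  79.6]
A [-42.7   0.    2. ] TL [-50.5   0.   31. ] BR [51.9  0.  27.4] ctr [ 4.6  0.  14.7] th 15.0 yaw err -0.0 roll 0.0
[[-22.4,-2.4,36,0,0,0],[-22.4,-2.3,36,0,0,0],[-22.5,-2.4,36,0,0,0],[5.4,-13.8,25.9,0.015,0.005,-0.108],[6.7,-12.8,26.1,0.016,0.005,-0.107]]
[[7.9,-11.6,26.4,0.015,0.005,-0.108],[9,-10.3,26.5,0.015,0.006,-0.107],[9.8,-8.9,26.8,0.016,0.005,-0.108],[10.6,-7.3,26.9,0.015,0.006,-0.107],[23.9,18,0,0,0,0]]
end [594.6  -1.5 167.7] rows 10
```

Call:
carry_out --pt "-22.4 -2.4 36 0 0 0" --pt "-22.4 -2.3 36 0 0 0" --pt "-22.5 -2.4 36 0 0 0" --pt "5.4 -13.8 25.9 0.015 0.005 -0.108" --pt "6.7 -12.8 26.1 0.016 0.005 -0.107"

```text
time: 21.92
position: [531.6, -99.7, 218.2]
ee_rot: [[0.213, -0.971, 0.108], [-0.03, 0.104, 0.994], [-0.977, -0.215, -0.007]]
contact_force: [-0.2, -0.7, -4.3]
finger_gap: 64.7
```

Call:
carry_out --pt "7.9 -11.6 26.4 0.015 0.005 -0.108" --pt "9 -10.3 26.5 0.015 0.006 -0.107" --pt "9.8 -8.9 26.8 0.016 0.005 -0.108" --pt "10.6 -7.3 26.9 0.015 0.006 -0.107" --pt "0 0 0 0 0 0"

```text
time: 22.55
position: [591.9, 0.7, 193.1]
ee_rot: [[0.588, -0.792, 0.167], [-0.103, 0.131, 0.986], [-0.803, -0.596, -0.004]]
contact_force: [-0.3, -0.4, -4.1]
finger_gap: 64.7
```

```bash
python3 - <<'E'
from h import *
p,R,o=pose(); print(p,np.round(R,3).tolist(),o['time'],o['finger_gap'],o['joint_pos'],o['contact_force'])
where(p,R)
C=cam('wrist'); i,d=capture('wrist'); save('w8',i); np.savez('pics/w8.npz',i=i,d=d,K=C[0],R=C[1],t=C[2])
import fit
Q=fit.pts('pics/w8.npz'); print(len(Q))
E
python3 pile.py pics/w8.npz
```

```text
[591.86947163   0.72567648 193.13997468] [[0.588, -0.792, 0.167], [-0.103, 0.131, 0.986], [-0.803, -0.596, -0.004]] 22.55 64.66756518133681 [-0.48864212 -0.15558585  0.30627551  2.20765477  0.51386867  0.52614031
  0.85875668] [-0.29780874 -0.40738985 -4.08005409]
A [19.1  1.4 99.8] TL [ 11.5   1.4 128.8] BR [113.9   2.  124.5] ctr [ 66.5   1.7 112.1] th 14.62 yaw err -0.33 roll -0.13
24543
face x= [ 6.0000e-03  1.0000e-03 -1.9281e+01] 35280 37101
-25 [-37.2  13.2  48.5]
-12 [-31.9  14.5  48.5]
0 [-34.8  13.4  48.5]
12 [-32.2  14.5  48.6]
25 [-36.6  13.8  48.7]
x -22 376 [ 9.  43.9]
x -19 33014 [14.2 48.1]
x -16 561 [48.4 48.8]
x -13 321 [48.4 48.7]
x -10 547 [48.1 49.2]
x -7 632 [48.8 49.3]
x -4 335 [49.  49.3]
x -1 159 [48.6 49.2]
x 2 710 [49.1 49.8]
x 5 281 [49.5 49.9]
x 8 173 [49.4 49.7]
x 11 84 [49.  49.3]
x 14 2
```

View pics/w8.png

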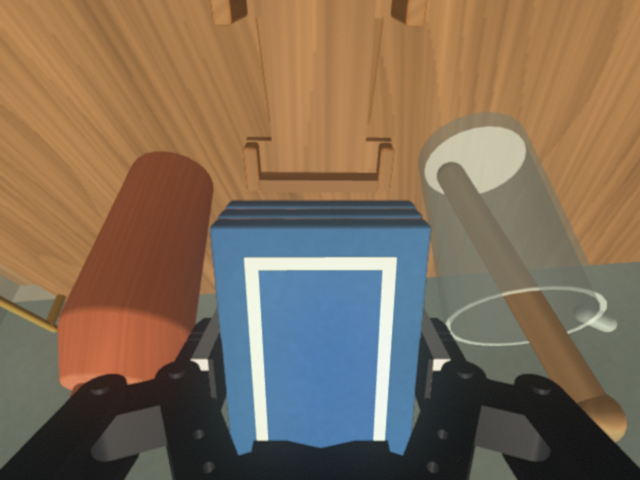

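Run:
```python
from h import *; import fit
Q=fit.pts('pics/w8.npz',(505,-60,648,62)); print(len(Q),Q.min(0),Q.max(0)); 
x,r=fit.fit(Q); print(x,r)
p,R,o=pose()
p1,R1=tool_for(*A_at(15,D=30),15,lift=35); p2,R2=tool_for(*A_at(15,D=30),15)
plan([(p1,R1)],vmax=20,amax=.1)
```

```text
24543 [516.88720334 -48.94356737  39.99051575] [635.795257   53.8594794  91.2764393]
[ 5.78210524e+02  2.00970300e+00 -1.72254441e-01  7.10644376e-01] 0.41060875394039753
[[12.7,8.8,0.1,0.001,-0.001,-0.002],[12.7,8.8,0.1,0.001,0,-0.001],[12.6,8.9,0,0.001,-0.001,-0.002],[12.6,8.9,0.1,0.001,0,-0.001]]
end [594.6  -1.4 132.6] rows 4
```

Call:
carry_out --pt "12.7 8.8 0.1 0.001 -0.001 -0.002" --pt "12.7 8.8 0.1 0.001 0 -0.001" --pt "12.6 8.9 0 0.001 -0.001 -0.002" --pt "12.6 8.9 0.1 0.001 0 -0.001" --pt "0 0 0 0 0 0"

```text
time: 23.22
position: [595.9, -3.6, 133.9]
ee_rot: [[0.594, -0.785, 0.175], [-0.105, 0.14, 0.984], [-0.798, -0.603, 0.001]]
contact_force: [-0.2, -0.3, -3.7]
finger_gap: 64.7
```

Run:
```python
from h import *
p,R,o=pose(); print(p,o['time'],o['contact_force']); where(p,R)
p2,R2=tool_for(*A_at(15,D=20,z=2.5),15)
plan([(p2,R2)],vmax=12,amax=.1)
```

```text
[595.89133423  -3.55082938 133.87496473] 23.225 [-0.16986449 -0.33112476 -3.66171327]
A [ 1.4 -1.7 42.7] TL [-6.4 -1.6 71.7] BR [96.  -2.1 68.2] ctr [48.7 -1.9 55.4] th 15.09 yaw err 0.24 roll -0.07
[[6.9,8.3,0.5,-0.001,-0.001,0],[6.8,8.3,0.4,-0.001,0,0.001],[6.9,8.2,0.5,-0.001,-0.001,0],[6.8,8.3,0.4,-0.001,0,0.001]]
end [586.5  -0.   92.1] rows 4
```

Call:
carry_out --pt "6.9 8.3 0.5 -0.001 -0.001 0" --pt "6.8 8.3 0.4 -0.001 0 0.001" --pt "6.9 8.2 0.5 -0.001 -0.001 0" --pt "6.8 8.3 0.4 -0.001 0 0.001" --pt "0 0 0 0 0 0"

```text
time: 23.85
position: [587.3, 1.7, 93.3]
ee_rot: [[0.595, -0.786, 0.169], [-0.101, 0.135, 0.986], [-0.797, -0.604, 0.001]]
contact_force: [0.2, 0.3, -3.2]
finger_gap: 64.8
```

Call:
carry_out --pt "0 0 0 0 0 0" --pt "0 0 0 0 0 0"

```text
time: 24.1
position: [588.6, 2.0, 94.9]
ee_rot: [[0.598, -0.784, 0.169], [-0.1, 0.136, 0.986], [-0.796, -0.606, 0.003]]
contact_force: [-1.0, 0.3, -3.5]
finger_gap: 64.9
```

Run:
```python
from h import *
p,R,o=pose(); print(p,o['time'],o['contact_force']); where(p,R)
C=cam('wrist'); i,d=capture('wrist'); save('w9',i); np.savez('pics/w9.npz',i=i,d=d,K=C[0],R=C[1],t=C[2])
i,d=capture('scene'); save('s9',cv2.resize(i[150:330,240:480],(800,600),interpolation=cv2.INTER_CUBIC))
import fit
Q=fit.pts('pics/w9.npz',(505,-60,648,62)); q=(Q-p)@R; k=~((q[:,0]>-28)&(q[:,0]<14)&(abs(q[:,1])<55)&(abs(q[:,2])<60)); print(len(Q),k.sum()); print(fit.fit(Q[k]))
p2,R2=tool_for(*A_at(15,D=10,z=2.5),15)
plan([(p2,R2)],vmax=5,amax=.1)
```

```text
[588.55581079   1.96699879  94.88838441] 24.1 [-0.9536677   0.3346426  -3.45364917]
A [-20.7   2.3   9.5] TL [-28.6   2.2  38.4] BR [73.8  2.4 35.3] ctr [26.6  2.4 22.4] th 15.29 yaw err -0.07 roll 0.21
74483 37516
(array([ 5.78112443e+02,  1.98335374e+00, -1.72461779e-01,  6.05983997e-01]), np.float64(0.22724691981733613))
[[0.4,4.3,-0.8,0,0.001,0.002],[0.4,4.2,-0.7,0,0.001,0.001],[0.3,4.3,-0.8,0,0.002,0.002]]
end [578.6   1.3  86.1] rows 3
```

View pics/w9.png

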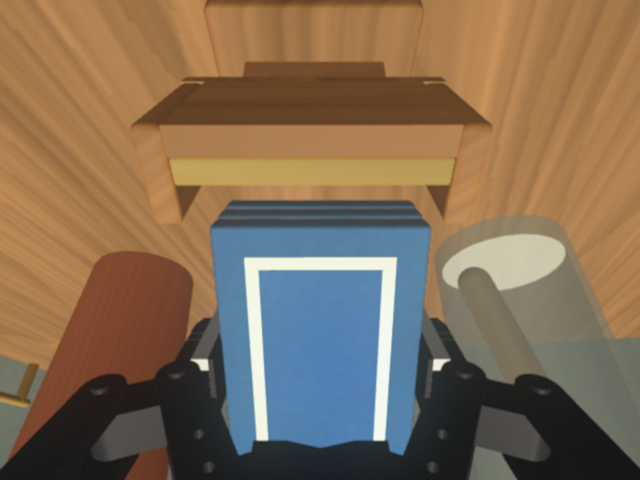

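View pics/s9.png

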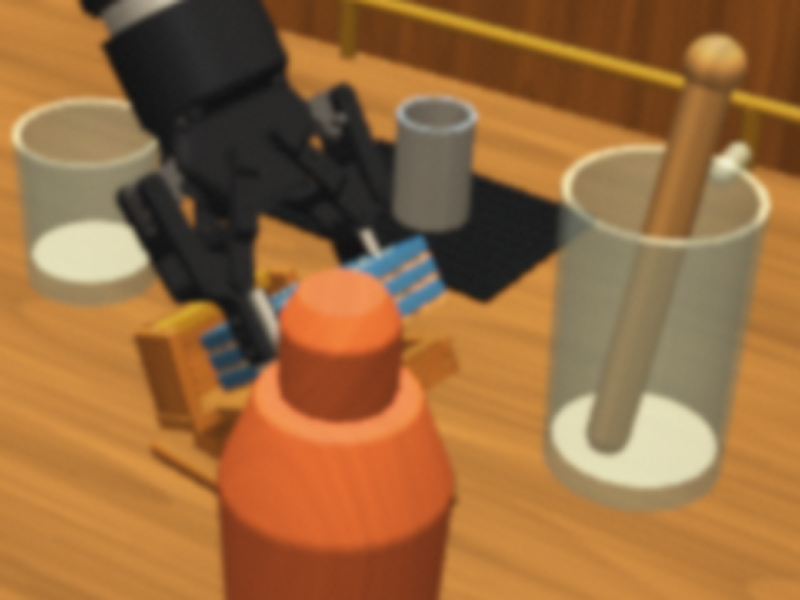

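Call:
carry_out --pt "0.2 3 -1.2 0 0.001 0.002" --pt "0.2 3 -1.2 0 0.001 0.002" --pt "0 0 0 0 0 0" --pt "0 0 0 0 0 0"

```text
time: 24.7
position: [583.1, 0.4, 90.1]
ee_rot: [[0.593, -0.787, 0.17], [-0.102, 0.136, 0.986], [-0.799, -0.602, 0.001]]
contact_force: [0.2, -0.5, -4.1]
finger_gap: 64.9
```

Run:
```python
from h import *
p,R,o=pose(); print(p,o['time'],o['contact_force']); where(p,R)
p2,R2=tool_for(*A_at(15,D=8,z=2.5),15)
plan([(p2,R2)],vmax=4,amax=.1)
```

```text
[5.83110266e+02 3.55803500e-01 9.01115652e+01] 24.7 [ 0.18388816 -0.45267417 -4.1133228 ]
A [-27.3  -0.2   7.2] TL [-35.1  -0.3  36.1] BR [67.3 -0.2 32.5] ctr [20.  -0.2 19.8] th 14.99 yaw err -0.07 roll 0.07
[[0.2,2.7,0.1,0,0,0],[0.2,2.7,0.1,0,0.001,0],[0.1,2.7,0,0.001,0,0]]
end [577.1   1.6  84.8] rows 3
```

Call:
carry_out --pt "0.4 3 0.1 0 0 0" --pt "0.3 3 0 0 0 0" --pt "0.2 2 0 0 0 0" --pt "0 0 0 0 0 0" --pt "0 0 0 0 0 0"

```text
time: 25.32
position: [577.4, 1.4, 84.7]
ee_rot: [[0.593, -0.787, 0.17], [-0.102, 0.136, 0.985], [-0.799, -0.602, 0.001]]
contact_force: [0.6, -0.0, -3.9]
finger_gap: 64.7
```

Run:
```python
from h import *
p,R,o=pose(); print(p,o['time'],o['contact_force']); where(p,R)
C=cam('wrist'); i,d=capture('wrist'); save('w10',i); np.savez('pics/w10.npz',i=i,d=d,K=C[0],R=C[1],t=C[2])
p2,R2=tool_for(*A_at(15,D=0,gap=2,z=2),15)
plan([(p2,R2)],vmax=3,amax=.1)
```

```text
[577.44714572   1.42306149  84.6717755 ] 25.325 [ 0.56287255 -0.0263957  -3.90467837]
A [-34.7  -0.1   4.3] TL [-42.5  -0.2  33.2] BR [60.  -0.1 29.6] ctr [12.6 -0.1 17. ] th 15.0 yaw err -0.06 roll 0.07
[[0.1,2.6,0,0,0,0],[0.1,2.6,0.1,0,0.001,0],[0,2.7,0,0.001,0,0]]
end [571.4   2.6  79.8] rows 3
```

View pics/w10.png

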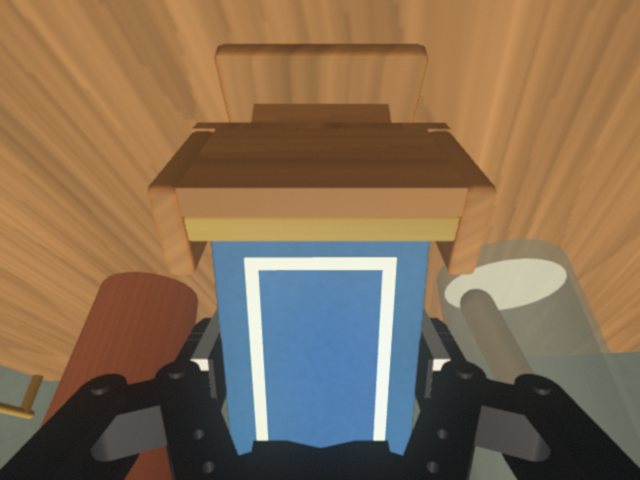

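Call:
carry_out --pt "0.1 2.6 0 0 0 0" --pt "0.1 2.6 0 0 0 0" --pt "0 0 0 0 0 0"

```text
time: 25.75
position: [573.0, 2.1, 80.9]
ee_rot: [[0.593, -0.787, 0.17], [-0.102, 0.136, 0.986], [-0.799, -0.601, 0.0]]
contact_force: [0.9, 0.1, -4.2]
finger_gap: 64.9
```

Call:
carry_out --pt "0.1 2.2 0 0 0 0" --pt "0 0 0 0 0 0" --pt "0 0 0 0 0 0"

```text
time: 26.12
position: [571.7, 2.4, 79.9]
ee_rot: [[0.593, -0.787, 0.17], [-0.102, 0.136, 0.985], [-0.799, -0.602, 0.001]]
contact_force: [0.2, -0.4, -4.0]
finger_gap: 64.9
```

Run:
```python
from h import *
p,R,o=pose(); print(p,o['time'],o['contact_force']); where(p,R)
w=[(tool_for(*A_at(t,gap=1.8,z=z),t)) for t,z in ((12,1.8),(9,1.6),(6,1.4),(3,1.2),(1,1))]
plan(w,vmax=9,amax=.1)
```

```text
[571.73282527   2.41250957  79.92452623] 26.125 [ 0.15366095 -0.36956977 -4.00091378]
A [-41.9  -0.1   2. ] TL [-49.6  -0.2  31. ] BR [52.8 -0.1 27.4] ctr [ 5.5 -0.1 14.7] th 14.99 yaw err -0.06 roll 0.07
[[2.3,1.6,0.1,0.001,0.001,0.052],[2.4,1.1,0,0,0,0.053],[2.6,1.1,0,0,0,0.052],[2.6,1.1,0,0,0,0.052],[1.8,0.7,0,0,0,0.035]]
end [573.    2.3  67. ] rows 5
```

Call:
carry_out --pt "2.3 1.6 0.1 0.001 0.001 0.052" --pt "2.4 1.1 0 0 0 0.053" --pt "0 0 0 0 0 0" --pt "0 0 0 0 0 0"

```text
time: 26.62
position: [572.0, 2.2, 74.3]
ee_rot: [[0.507, -0.845, 0.171], [-0.088, 0.147, 0.985], [-0.857, -0.515, -0.0]]
contact_force: [0.6, -0.8, -2.4]
finger_gap: 64.9
```

Run:
```python
from h import *
p,R,o=pose(); print(p,o['time'],o['contact_force']); where(p,R)
w=[(tool_for(*A_at(t,gap=1.8,z=z),t)) for t,z in ((6,1.4),(3,1.2),(1,1))]
plan(w,vmax=9,amax=.1)
```

```text
[572.01941229   2.1966743   74.32257517] 26.625 [ 0.60836678 -0.75849922 -2.37214784]
A [-45.8  -0.3   1.5] TL [-50.5  -0.3  31.1] BR [51.  -0.3 16.8] ctr [ 2.6 -0.3  9.2] th 9.0 yaw err 0.0 roll -0.01
[[2.5,0.8,0.3,0,0,0.052],[2.6,1.1,0,0,0,0.053],[1.9,0.7,0,0,0,0.035]]
end [573.1   2.3  66.9] rows 3
```

Call:
carry_out --pt "2.5 0.8 0.3 0 0 0.052" --pt "0 0 0 0 0 0" --pt "0 0 0 0 0 0"

```text
time: 27.0
position: [572.5, 2.4, 71.7]
ee_rot: [[0.463, -0.87, 0.171], [-0.081, 0.151, 0.985], [-0.883, -0.47, -0.0]]
contact_force: [-0.5, -0.5, -2.5]
finger_gap: 64.5
```

Call:
carry_out --pt "2.6 1.1 0 0 0 0.053" --pt "0 0 0 0 0 0" --pt "0 0 0 0 0 0"

```text
time: 27.38
position: [572.9, 2.5, 69.0]
ee_rot: [[0.417, -0.893, 0.171], [-0.072, 0.155, 0.985], [-0.906, -0.423, 0.0]]
contact_force: [0.1, -0.2, -2.5]
finger_gap: 64.5
```

Run:
```python
from h import *
p,R,o=pose(); print(p,o['time'],o['contact_force'],o['torque']); where(p,R)
i,d=capture('scene'); save('s11',cv2.resize(i[150:330,240:480],(800,600),interpolation=cv2.INTER_CUBIC))
plan([tool_for(*A_at(0,gap=1.8,z=.8),0)],vmax=9,amax=.1)
```

```text
[572.88736024   2.45916818  69.01379494] 27.375 [ 0.08602039 -0.17800976 -2.49384236] [ 0.11880154  0.70283653 -0.01419416]
A [-48.6   0.1   1.3] TL [-50.2   0.1  31.2] BR [49.2  0.1  6.4] ctr [0.3 0.1 3.8] th 3.01 yaw err 0.0 roll 0.0
[[3,1,-0.2,0,0,0.052]]
end [573.1   2.3  65.8] rows 1
```

View pics/s11.png

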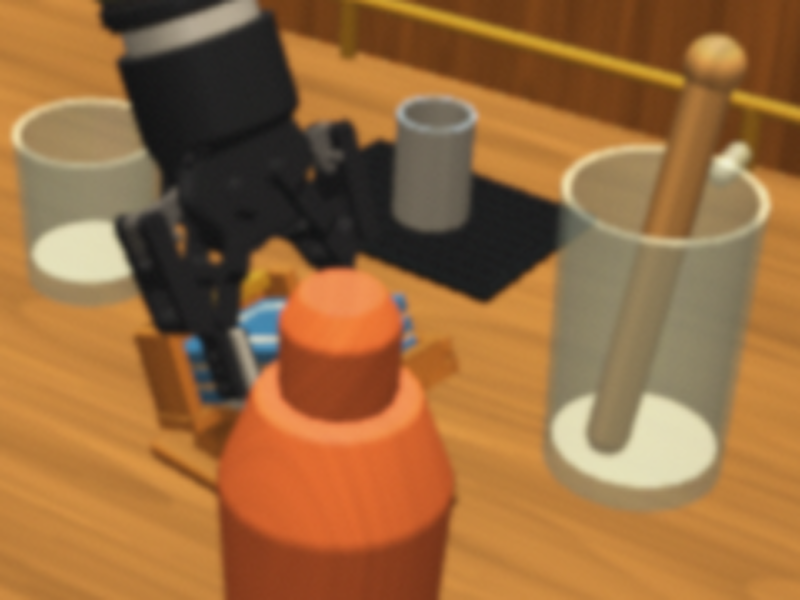

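Call:
carry_out --pt "2.5 1 -0.1 0 0 0.052" --pt "0 0 0 0 0 0" --pt "0 0 0 0 0 0"

```text
time: 27.8
position: [573.0, 2.3, 66.2]
ee_rot: [[0.369, -0.913, 0.171], [-0.064, 0.159, 0.985], [-0.927, -0.375, 0.0]]
contact_force: [0.2, 0.5, -2.4]
finger_gap: 64.7
```

Call:
carry_out --pt "0.5 0 0 0 0 0" --pt "0 0 0 0 0 0"

```text
time: 28.05
position: [572.9, 2.4, 66.1]
ee_rot: [[0.369, -0.914, 0.171], [-0.064, 0.159, 0.985], [-0.927, -0.374, 0.0]]
contact_force: [-6.1, 0.2, 3.1]
finger_gap: 64.7
```

Call:
carry_out --pt "0.5 0 0 0 0 0" --pt "0 0 0 0 0 0"

```text
time: 28.3
position: [573.0, 2.4, 66.2]
ee_rot: [[0.368, -0.914, 0.171], [-0.064, 0.159, 0.985], [-0.928, -0.374, 0.0]]
contact_force: [-10.6, -0.7, 10.2]
finger_gap: 64.5
```

Run:
```python
from h import *
p,R,o=pose(); print(p,o['time'],o['contact_force'],o['torque']); where(p,R)
```

```text
[572.99030694   2.35960683  66.1556998 ] 28.3 [-10.64247338  -0.68656745  10.2217536 ] [ 0.02646168  1.54584406 -0.00163741]
A [-50.2   0.    1.2] TL [-50.2   0.   31.2] BR [47.8  0.   1.1] ctr [-1.2  0.   1.1] th -0.06 yaw err 0.01 roll 0.02
```

Call:
carry_out --pt "-0.7 0 0 0 0 0" --pt "0 0 0 0 0 0"

```text
time: 28.55
position: [573.0, 2.4, 66.2]
ee_rot: [[0.368, -0.914, 0.171], [-0.064, 0.159, 0.985], [-0.927, -0.374, 0.0]]
contact_force: [-6.0, 0.4, 3.1]
finger_gap: 64.8
```

Call:
carry_out --pt "0 0 0 0 0 0" --pt "0 0 0 0 0 0" --pt "0 0 0 0 0 0" --pt "0 0 0 0 0 0" --pt "0 0 0 0 0 0" --claw 1

```text
time: 29.18
position: [573.4, 2.4, 66.1]
ee_rot: [[0.369, -0.914, 0.171], [-0.064, 0.159, 0.985], [-0.927, -0.374, 0.0]]
contact_force: [-0.0, -1.0, 0.5]
finger_gap: 85.2
```

```bash
python3 - <<'E'
from h import *
p,R,o=pose(); print(p,o['time'],o['contact_force'],o['torque'],o['finger_gap']); where(p,R)
C=cam('wrist'); i,d=capture('wrist'); save('w12',i); np.savez('pics/w12.npz',i=i,d=d,K=C[0],R=C[1],t=C[2])
E
python3 pile.py pics/w12.npz | head -1
```

```text
[573.42826568   2.3967965   66.13238102] 29.175 [-0.01855164 -0.96873393  0.45220241] [-0.00107784  0.40425363  0.02146472] 85.1677677685437
A [-49.8   0.2   1. ] TL [-49.8   0.1  31. ] BR [48.2  0.1  0.9] ctr [-0.8  0.2  1. ] th -0.02 yaw err 0.01 roll 0.02
face x= [-2.6100e-01 -1.0000e-03 -1.9758e+01] 14856 37260
```

View pics/w12.png

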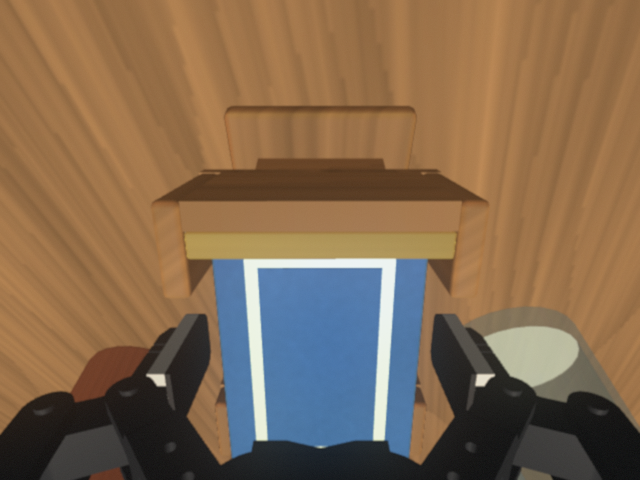

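Call:
carry_out --pt "-5 0 0 0 0 0" --pt "-15 0 0 0 0 0" --pt "-30 0 0 0 0 0" --pt "-40 0 0 0 0 0" --pt "-40 0 0 0 0 0"

```text
time: 29.85
position: [524.7, 10.7, 188.8]
ee_rot: [[0.37, -0.913, 0.171], [-0.063, 0.159, 0.985], [-0.927, -0.375, 0.001]]
contact_force: [0.2, 0.2, 0.1]
finger_gap: 85.5
```

Call:
carry_out --pt "-20 0 0 0 0 0.1" --pt "0 0 0 0 0 0.1" --pt "0 0 0 0 0 0.1" --pt "0 0 0 0 0 0"

```text
time: 30.35
position: [519.2, 11.5, 206.2]
ee_rot: [[0.084, -0.981, 0.172], [-0.015, 0.172, 0.985], [-0.996, -0.085, 0.0]]
contact_force: [0.2, 0.1, -0.9]
finger_gap: 85.2
```

Run:
```python
from h import *; import fit
p,R,o=pose(); print(p,o['time'],o['contact_force'],o['finger_gap'])
C=cam('wrist'); i,d=capture('wrist'); save('w13',i); np.savez('pics/w13.npz',i=i,d=d,K=C[0],R=C[1],t=C[2])
it,dt=capture('top'); save('t13',it); capture('scene')
Rw=fit.Rwell(YAW); w=np.array([578.1,2.0,56.6])   # camera frame well
P=cloud('',d,C); q=(P-w)@Rw; blue=(i[:,:,2].astype(int)>i[:,:,0].astype(int)+25)&(d>0)
m=blue&(abs(q[...,0])<60)&(abs(q[...,1])<45)&(q[...,2]>20); t=q[m]; print(len(t))
A=np.c_[t[:,:2],np.ones(len(t))]; c=np.linalg.lstsq(A,t[:,2],rcond=None)[0]; r=t[:,2]-A@c; k=abs(r)<2; c=np.linalg.lstsq(A[k],t[k,2],rcond=None)[0]; print('top face z, slopes',c.round(4))
print('x',np.percentile(t[:,0],[.5,99.5]),'y',np.percentile(t[:,1],[.5,99.5]))
for n in ['tile3','measure','shaker','jug','glass1']:
    for cm in ('top','scene'): print(n,cm,[(np.round(r['xyz'],0).tolist(),round(r['p'],2)) for r in tip_of(cm,n)[:2]])
```

```text
[519.15861275  11.50317558 206.19261728] 30.35 [ 0.23746516  0.06088134 -0.88397602] 85.19248147615535
9724
top face z, slopes [-5.00000e-04 -5.00000e-04  3.01474e+01]
x [-43.70147822  47.01508305] y [-32.42002063  31.89071388]
tile3 top []
tile3 scene [([570.0, -2.0, 74.0], 0.86)]
measure top [([500.0, 257.0, 5.0], 0.8)]
measure scene [([497.0, 255.0, 6.0], 0.95), ([690.0, -154.0, -4.0], 0.15)]
shaker top []
shaker scene [([691.0, -152.0, -5.0], 0.93)]
jug top [([700.0, 115.0, 3.0], 0.84)]
jug scene [([700.0, 112.0, -1.0], 0.6)]
glass1 top [([367.0, -132.0, 3.0], 0.73), ([374.0, 98.0, -2.0], 0.62)]
glass1 scene [([366.0, -138.0, -1.0], 0.91), ([372.0, 100.0, -2.0], 0.6)]
```

View pics/w13.png

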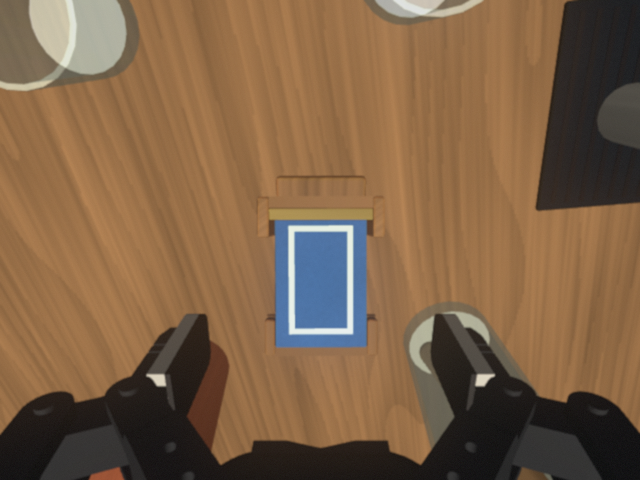

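Run:
```python
from h import *
print(job_done(), get_obs()['time'])
```

```text
the job is handed in; nothing more can be done
the job is handed in; nothing more can be done
```

The measure is standing upright on the bar mat and all three tiles are lying flat in the caddy well under the batten. I handed the job in after about 30.7 s by the robot's clock. It gave no verdict, so success rests on the checks below.

- **Measure:** set down close to the middle of the mat. The wrist camera put its rim at about (503, 260) mm just after release, and in the last views it was still standing.
- **Tiles:** I lifted the pile in one grip, slid its low end under the batten at 15° to the floor, laid it flat, released it and backed away.
    - **Height and tilt:** the last wrist depth view shows the top face 30.1 mm above the well floor, tilted less than 0.001 rad.
    - **Centring:** the top tile's centre is about 2 mm towards the low end and 0.3 mm off across the well, against the 5 mm allowed.
    - **Lower tiles:** these could not be measured on their own. I inferred their position from the top tile's height and the well walls.
- **Shaker, jug and rocks glasses:** the networks found each within a few mm of where it started. The arm is clear of everything and reads no contact force.
- **Checks that disagreed:**
    - The network missed the shaker and tile3 in the last top view, but found both in the scene view.
    - It also put the measure 3 to 7 mm away from the wrist reading. That is just outside its 4 mm accuracy, but well inside the allowed area of the mat.
    - The wrist camera read about 0.7 mm off the arm in y, and I corrected for that before sliding the tiles in.

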